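# Lay out the stirring station

### The arm

A 7-joint arm with a two-finger parallel gripper is mounted at the origin on the work surface. World frame = base frame: x ahead of the robot, y to its left, z up, the work surface at z = 0. Lengths are in m, angles in rad, forces in N, time in s.
With the tool pointing down it reaches from about 0.35 to 0.9 m from the base axis. Payload 8.1 kg.
Tool frame: the origin (TCP) lies midway between the tips of the shut fingers; the grasp point (between the pads) lies 19 mm behind it; z points along the fingers, y is the direction in which the jaws open and shut (so a half turn about z gives the same grasp; the last joint's range is limited). The gripper opens to 92 mm and grips with 3 to 60 N. Pads are 19 mm wide; open, the fingers measure 130 mm over their backs; the gripper's body (75 mm by 190 mm) begins 47 mm behind the grasp point.
Start: joints at [-1.432, 0.434, 0.025, 1.573, -0.012, 1.134, -0.075], TCP at [0.15, 0.607, 0.227] pointing down, gripper open.
Joint ranges: [-2.62, 2.62], [-0.44, 2.09], [-1.27, 1.32], [0.08, 2.57], [-1.32, 4.46], [0.12, 2], [-2.74, 2.74]. Speed limits (rad/s): [2.22, 2.22, 3.01, 3.01, 3.14, 3.14, 3.14].

### API

Orientations are given as a rotation vector (axis times angle).
In Python, from cell import monitor, get_image, get_calibration, workorder, look_for, masks_of gives the robot as it stands.
- The arm moves only by the shell command python3 -m crank 'ROWS' [FORCE]. ROWS is JSON, a list of rows, each a list of 3 entries, a list of its own where there are three numbers: the shift along the tool's x, y, z in cm, then the turn about the tool's z in degrees, then the closure in counts, from 0 (fully open) to 255 (shut). A call has 1 to 5 rows; each row shifts and turns the commanded pose from where the row before left it, along the tool's axes as they then stand; what a row does not reach is not made up. A row lasts 1/10 s, in which the tool goes at most 50 mm and 8.59 degrees, less where a joint would pass 70% of its speed; a pose out of reach is approached as far as the arm can. A call with a gripper value outside its range is refused whole. The fingers move at their own pace and stop on an object; FORCE is the grip in N (left out, the last holds). Time passes only in rows, so rows that do not move let the fingers close. It gives the time, the measured TCP pose, the force and the opening at its end, in the units of the state.
- monitor.observe(): the state, without advancing time (a new reading comes with each control period).
- get_image(name): name is "side" or "top" or "wrist"; returns (picture, depth): 480x640x3 uint8, red, green, blue; 480x640 float32, m along the optical axis (not along the pixel's ray), 0 where there is no reading.
- get_calibration(name): a dict with "fx", "fy", "cx", "cy" (pixels), "R" (3x3) and "t" (3): a world point X has camera coordinates R X + t. Camera axes: x right, y down, z forward; pixel columns grow to the right and rows downward; lengths in m; the calibration is good to about 2 mm. The wrist camera is an equidistant fisheye: a pixel r from the principal point sees the ray r / f radians off the axis. A picture is of the moment at which its call begins: read the wrist's pose just before it. get_calibration takes no time and is no camera call; for the wrist camera it gives the pose at the moment of the call.
- workorder.sign_off(): hands the job in, once; it reports no verdict.
Trained networks look in the newest picture that a camera, given by its name, has taken for a name from the list of things; names that differ only in an ending like _2 or _b are one class to them, and where a whole thing is asked for, a point or a joint stands for the part that bears it (a point fixed in the world has none). Each returns a list of dicts, best first, with "score" (0 to 1); they miss things now and then, are a little off and sometimes report something else, mostly with a low value. They report only what shows in the picture. A call takes as long as a camera call. They do not tell look-alikes from the thing itself.
- look_for(label, camera): "location" ([x, y, z] in m, in world coordinates, good to about 4 mm: the middle of the surface that is visible of it).
- masks_of(label, camera): "region" (480x640 bool, what is visible of it).
The state is a dict: "clock": time; "joints": joint angles; "dq": joint speeds; "joint_efforts": joint torques, N m; "position": TCP position; "ee_rot": TCP orientation; "force": force on the tool from outside, world axes, zero at the start; "ft_torque": the same for the moment, N m; "width": opening from 0.0 (shut) to 1.0 (fully open).
Only numpy, scipy, OpenCV 4.12 (cv2) and the standard library are available. Lean on these libraries where they do the work, as an engineer would, in place of code of your own. Each camera call takes 0.05 s, during which the arm holds its last target.

### The job

Set out the stirring station: stand the beaker in the middle of the stirrer's steel plate and rest the cover centred on the beaker, knob up, stand the small brown bottle on the bench directly behind the stirrer (the far side from the robot), centred and with a gap of about 20 mm, and lay the left-hand probe bracket flat in the tray on the stirrer's left and the right-hand one flat in the tray on its right, boss up (left and right as seen from the robot). Never tip the beaker or the bottle over, and leave the flask, the jar and everything else on the bench alone.

Things in the scene. Friction and masses are not known exactly. Their poses are not given: they have to be found in the camera images.
- stirrer: Magnetic stirrer, fixed to the bench: a white box 110 (x, front to back) by 120 (y) by 42 mm high, with a bare steel disc, diameter 96 mm, 3 mm proud, in the middle of its top (top of the disc 45 mm above the bench). A black dial is on its front. Origin at the centre of its underside; its x axis points from front (the side towards the robot) to back, y to its left, z up.
- tray_left: Shallow open white plastic tray to the left of the stirrer as seen from the robot (the +y side), fixed: 120 (x) by 110 (y) by 20 mm high outside, walls and floor 5 mm thick (inside 110 by 100 mm). Origin at the centre of its underside, z up.
- tray_right: The same tray again, to the right of the stirrer as seen from the robot (the -y side), fixed. Same size and axes as tray_left.
- beaker: Empty white plastic beaker, round, 75 mm high, outside diameter 60 mm at the rim and tapering evenly to 48 mm at the foot, wall 3 mm, no spout or handle, 80 g; stands upright. Origin at the centre of its underside, z up through its mouth.
- cover: Beaker cover: flat aluminium disc, diameter 72 mm, 5 mm thick, with a black knob, diameter 16 mm and 23 mm tall, in the middle of its top (28 mm high in all), 60 g; it lies knob up. It has a flat underside that simply rests on the beaker's rim. Origin at the centre of its underside, z up through the knob.
- bottle: Small brown glass bottle with black cap and paper label, round, 80 mm high to the top of the cap, body diameter 42 mm up to the sloping shoulder (full width to about 45 mm up), 120 g; stands upright. Origin at the centre of its underside, z up. (The three far bigger brown bottles at the table's edge are not part of the job.)
- bracket_left: Left-hand probe bracket, boss up: flat aluminium L 10 mm thick, legs 15 wide. Long leg 64 along x; at its +x end the short leg goes to +y, reaching 31.5 from the long leg's centre line; boss, diameter 13, 12 tall, on it at x 24.5, y 24. Plain end of the long leg towards you, the short leg points left. 50 g. Origin: underside, middle of the long leg, z up.
- bracket_right: Right-hand probe bracket, mirror image of bracket_left, same sizes, boss up: plain end of the long leg towards you, the short leg at the far end points right (boss at x 24.5, y -24 mm). 50 g. Origin: underside, middle of the long leg; x along it towards the short leg, z up.
- flask: Bystander: small conical clear glass flask with a dark stopper, foot diameter 50 mm, 74 mm high, standing loose on the bench. Leave it alone. Origin at the centre of its underside.
- jar: Bystander: squat white jar with a grey lid, diameter 44 mm, 45 mm high, standing loose on the bench. Leave it alone. Origin at the centre of its underside.
There are look-alikes about, which are no part of the job. Leave any red look-alike of the cover alone.

How it is judged:
At the end, for the whole second after the job is handed in: Beaker upright on the plate, cover knob up on its rim, each within 12 mm of centre; bottle upright on the bench behind the stirrer, gap 2 to 45 mm, within 25 mm of its centre line; left-hand bracket flat, boss up, in the left tray, right-hand one in the right tray; all released, at rest (horizontal distance between beaker and stirrer below 0.012 m and z of beaker in the frame of stirrer between 0.041 and 0.05 m and angle between each of beaker, cover, bottle's own z axis and vertical below 0.1 rad and horizontal distance between cover and beaker below 0.012 m and z of cover in the frame of beaker between 0.071 and 0.08 m and x of bottle in the frame of stirrer between 0.078 and 0.121 m and y of bottle in the frame of stirrer between -0.025 and 0.025 m and height (world z) of bottle below 0.005 m and x of bracket_left in the frame of tray_left between -0.05 and 0.05 m and y of bracket_left in the frame of tray_left between -0.045 and 0.045 m and z of bracket_left in the frame of tray_left between 0.001 and 0.01 m and angle between each of bracket_left, bracket_right's own z axis and vertical below 0.12 rad and x of bracket_right in the frame of tray_right between -0.05 and 0.05 m and y of bracket_right in the frame of tray_right between -0.045 and 0.045 m and z of bracket_right in the frame of tray_right between 0.001 and 0.01 m and linear speed of each of beaker, cover, bottle, bracket_left, bracket_right below 0.02 m/s); the robot touches nothing.
It fails at once if the flask is pushed more than 25 mm or knocked over (distance of flask from where it was at the start of the episode above 0.025 m or angle between flask's own z axis and vertical above 0.5 rad).
It fails at once if the jar is pushed more than 25 mm or knocked over (distance of jar from where it was at the start of the episode above 0.025 m or angle between jar's own z axis and vertical above 0.5 rad).
It fails at once if the beaker or the bottle is tipped over (more than 40 degrees) (angle between any of beaker, bottle's own z axis and vertical above 0.7 rad).
It also fails if it takes over 141 s, if anything falls off the work surface, if the arm or the gripper's body presses on something with over 40 N, if the wrist force passes 120 N, or if a joint passes its speed limit or range.

## Working session

There is one attempt and no reset: what is moved stays moved. The work goes in short steps, Python scripts to look and compute and a shell command to move; the robot and the scene stay as the last step left them, time stands still between calls to the robot, and variables do not carry over. Pictures are saved under pics/ and viewed, and the job is handed in when it is done.

```bash
ls; mkdir -p pics; python3 - <<'E'
from cell import monitor,get_image,get_calibration
import cv2
print(monitor.observe())
for n in ("top","side","wrist"):
    im,d=get_image(n); cv2.imwrite(f"pics/{n}0.png",im[:,:,::-1]); c=get_calibration(n); print(n,c)
E
```

```text
pics
{'clock': 0.0, 'joints': array([-1.43162652,  0.43523796,  0.02498404,  1.57412261, -0.01156412,
        1.13398908, -0.0750958 ]), 'dq': array([ 0.00103695, -0.00020189, -0.00029561, -0.00066114,  0.00190595,
        0.00042446,  0.00048046]), 'joint_efforts': array([ 6.78058859e-04, -6.67863250e+01,  9.85338986e-01, -3.14465904e+01,
       -6.04523253e-02,  4.28835943e-02,  1.47127748e-04]), 'position': array([0.1495879 , 0.60629615, 0.22592594]), 'ee_rot': array([-3.78940061e-01, -3.11864261e+00,  2.53344203e-03]), 'force': array([-0.6726084 , -0.62257415, -1.18847627]), 'ft_torque': array([0.02701916, 0.02612519, 0.0070277 ]), 'width': 1.0045560615413913}
top {'fx': 566.9168201434632, 'fy': 566.9168201434632, 'cx': 316.52246481045063, 'cy': 228.0869810200847, 'R': array([[-0.00895688, -0.99981368, -0.01709886],
       [-0.98767284,  0.01151788, -0.15610799],
       [ 0.15627585,  0.01548984, -0.98759198]]), 't': array([0.03140072, 0.4604346 , 1.46573323])}
side {'fx': 575.6981021635501, 'fy': 575.6981021635501, 'cx': 315.0236267803906, 'cy': 239.7597781965379, 'R': array([[ 0.9959689 , -0.08948197,  0.00623976],
       [-0.06360397, -0.75356198, -0.65429265],
       [ 0.06324944,  0.65125826, -0.7562157 ]]), 't': array([-0.47468211,  0.06384111,  1.38558801])}
wrist {'fx': 371.64829954431775, 'fy': 371.64829954431775, 'cx': 320.39384587192797, 'cy': 238.72048550380114, 'R': array([[ 2.39138609e-01,  9.70985424e-01, -1.79786366e-04],
       [ 9.32235928e-01, -2.29543417e-01,  2.79724854e-01],
       [ 2.71567487e-01, -6.70606156e-02, -9.60080191e-01]]), 't': array([-0.62432645, -0.03538415,  0.39071343])}
```

View pics/top0.png

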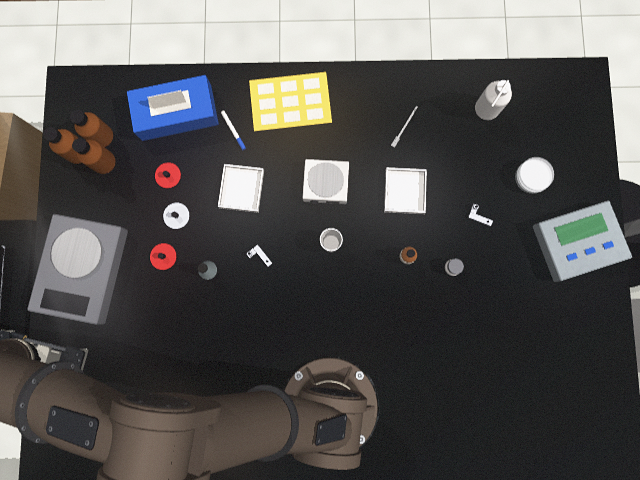

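View pics/side0.png

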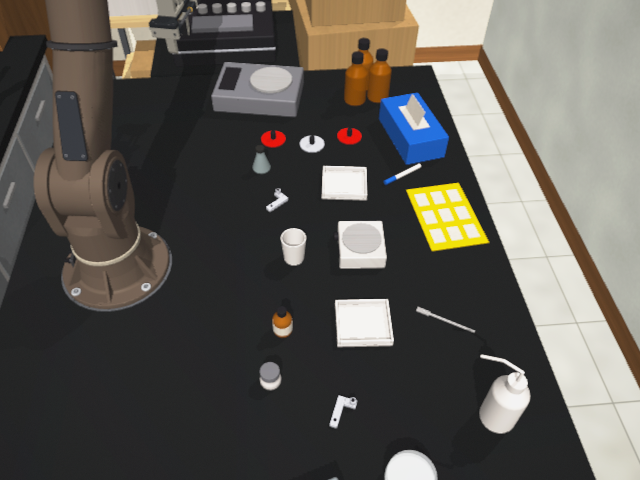

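View pics/wrist0.png

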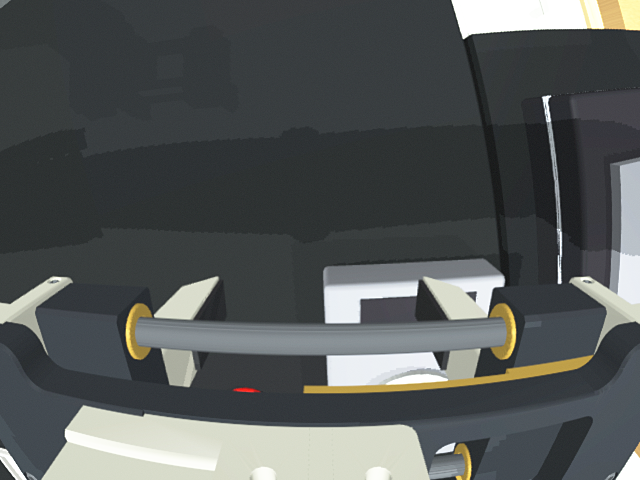

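The top picture shows the stirrer at (326,180), the trays at (241,188) and (406,190), the beaker at (331,239), the bottle at (408,255) and the jar at (454,267). It also shows the flask at (207,270), the aluminium cover at (176,215) between red look-alikes, and the brackets at (260,255) and (481,215). Next I zoom in and measure.

```bash
cat > h.py <<'E'
import numpy as np,cv2
from cell import monitor,get_image,get_calibration,look_for,masks_of
def world(n,d,c=None):
    c=c or get_calibration(n)
    v,u=np.mgrid[0:480,0:640]
    P=np.stack([(u-c['cx'])/c['fx']*d,(v-c['cy'])/c['fy']*d,d],-1)
    return (P-c['t'])@c['R']
E
python3 - <<'E'
from h import *
im,d=get_image("top"); np.save("top_d.npy",d)
a=im[225:285,230:290]; b=im[190:250,450:510]
cv2.imwrite("pics/br.png",np.hstack([cv2.resize(x,(400,400),interpolation=cv2.INTER_CUBIC) for x in (a,b)])[:,:,::-1])
W=world("top",d)
for l in ["stirrer","tray_left","tray_right","beaker","cover","bottle","bracket_left","bracket_right","flask","jar"]:
    for m in masks_of(l,"top")[:3]:
        r=m['region']&(d>0)
        p=W[r]; v,u=np.nonzero(r)
        z=p[:,2]
        print(l,round(m['score'],2),r.sum(),'px',u.mean().round(),v.mean().round(),'med',np.median(p,0).round(3),'min',np.percentile(p,3,axis=0).round(3),'max',np.percentile(p,97,axis=0).round(3))
print(monitor.observe()['clock'])
E
```

```text
stirrer 0.94 1914 px 325.0 182.0 med [0.585 0.003 0.042] min [ 0.533 -0.053  0.016] max [0.642 0.057 0.049]
tray_left 0.67 1819 px 241.0 188.0 med [0.58  0.234 0.005] min [ 0.519  0.179 -0.002] max [0.636 0.286 0.021]
tray_right 0.66 1805 px 405.0 191.0 med [ 0.566 -0.215  0.005] min [ 0.507 -0.266 -0.002] max [ 0.622 -0.161  0.022]
beaker 0.98 421 px 331.0 240.0 med [ 0.431 -0.011  0.016] min [ 0.397 -0.036 -0.003] max [0.45  0.015 0.077]
cover 0.77 552 px 168.0 175.0 med [0.617 0.436 0.004] min [ 0.586  0.405 -0.003] max [0.65  0.47  0.025]
cover 0.76 490 px 176.0 216.0 med [0.503 0.409 0.004] min [ 0.475  0.38  -0.003] max [0.534 0.441 0.025]
cover 0.76 575 px 163.0 256.0 med [0.392 0.441 0.004] min [ 0.362  0.411 -0.004] max [0.426 0.474 0.026]
bottle 0.77 200 px 407.0 255.0 med [ 0.384 -0.207  0.055] min [ 0.367 -0.224  0.025] max [ 0.403 -0.194  0.082]
bracket_left 0.51 213 px 259.0 255.0 med [0.396 0.182 0.009] min [ 0.368  0.153 -0.003] max [0.418 0.209 0.024]
bracket_right 0.56 1830 px 405.0 191.0 med [ 0.566 -0.215  0.005] min [ 0.507 -0.266 -0.002] max [ 0.622 -0.161  0.022]
bracket_right 0.48 249 px 478.0 216.0 med [ 0.489 -0.406  0.008] min [ 0.47  -0.442 -0.004] max [ 0.521 -0.385  0.022]
flask 0.74 183 px 259.0 255.0 med [0.395 0.18  0.009] min [ 0.369  0.155 -0.002] max [0.413 0.207 0.024]
flask 0.56 274 px 207.0 270.0 med [0.352 0.314 0.03 ] min [0.334 0.299 0.003] max [0.377 0.334 0.077]
jar 0.47 258 px 454.0 267.0 med [ 0.353 -0.33   0.043] min [ 0.335 -0.351  0.008] max [ 0.373 -0.314  0.05 ]
jar 0.32 529 px 176.0 216.0 med [0.504 0.41  0.004] min [ 0.474  0.38  -0.003] max [0.535 0.443 0.025]
0.7
```

View pics/br.png

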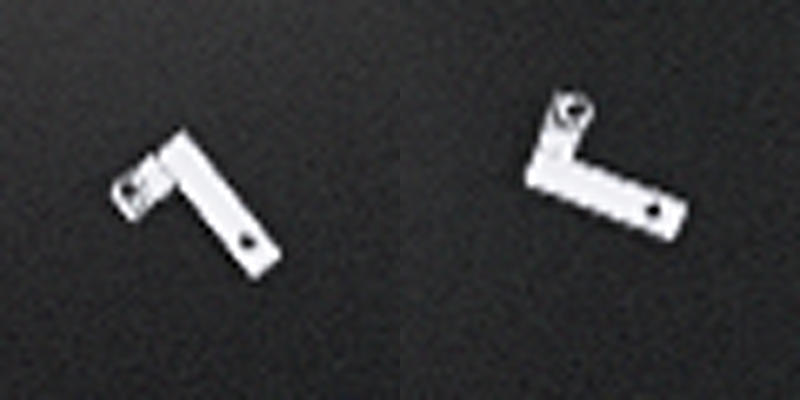

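Zoomed in, the left crop (top picture (260,255)) has its short leg to the left of the long leg's heading, so it is the left-hand bracket. The right crop (481,215) is the right-hand one. Both are boss up. Next I fit the poses on planes of known height.

```bash
cat >> h.py <<'E'
def onplane(uv,h,n="top"):
    c=get_calibration(n); uv=np.atleast_2d(np.asarray(uv,float))
    r=np.stack([(uv[:,0]-c['cx'])/c['fx'],(uv[:,1]-c['cy'])/c['fy'],np.ones(len(uv))],-1)@c['R']
    o=-c['R'].T@c['t']
    return (o+r*((h-o[2])/r[:,2])[:,None])[:,:2]
def near(ms,p):
    best=None
    for m in ms:
        v,u=np.nonzero(m['region'])
        if len(u) and np.hypot(u.mean()-p[0],v.mean()-p[1])<12: return m['region']
E
python3 - <<'E'
from h import *
im,d=get_image("top"); W=world("top",d); g=im.astype(int)
bright=(im.min(2)>110)
def box(u0,u1,v0,v1):
    m=np.zeros((480,640),bool); m[v0:v1,u0:u1]=1; return m
def rect(m,h,l):
    v,u=np.nonzero(m); p=onplane(np.c_[u,v],h).astype(np.float32)*1000
    print(l,m.sum(),cv2.minAreaRect(p))
rect(bright&box(300,355,150,210)&(W[...,2]>.03),.042,'stirrer')
for l,b in (("tl",box(210,270,155,220)),("tr",box(375,435,155,225))):
    rect(bright&b,.012,l)
def ell(m,h,l):
    cs,_=cv2.findContours(m.astype(np.uint8),cv2.RETR_EXTERNAL,cv2.CHAIN_APPROX_NONE)
    c=max(cs,key=len)[:,0,:]; p=onplane(c,h).astype(np.float32)*1000
    print(l,cv2.fitEllipse(p),cv2.minEnclosingCircle(p))
ell(bright&box(155,200,195,238),.005,'cover')
ell((W[...,2]>.066)&box(310,355,220,260),.075,'beaker rim')
ell((W[...,2]>.07)&box(390,425,235,275),.08,'cap')
ell((W[...,2]>.038)&box(435,475,250,285),.045,'jar')
# bracket fit: template on plane z=10
L=np.array([[-32,-7.5],[32,-7.5],[32,31.5],[17,31.5],[17,7.5],[-32,7.5]])
from scipy.optimize import minimize
for l,b,s,x0 in (("bl",box(235,285,235,275),1,(393,180)),("br",box(460,505,195,235),-1,(490,-410))):
    m=bright&b; vv,uu=np.nonzero(b); P=onplane(np.c_[uu,vv],.010)*1000; t=im.mean(2)[b]; t=np.clip((t-40)/160,0,1)
    poly=(L*[1,s]).astype(np.float32).reshape(-1,1,2)
    def cost(x):
        c,sn=np.cos(x[2]),np.sin(x[2]); q=(P-x[:2])@np.array([[c,-sn],[sn,c]])
        dd=np.array([cv2.pointPolygonTest(poly,(float(a),float(e)),True) for a,e in q])
        return ((1/(1+np.exp(-dd/1.0))-t)**2).sum()
    best=None
    for a in np.arange(0,2*np.pi,np.pi/6):
        r=minimize(cost,[*x0,a],method='Nelder-Mead',options=dict(maxiter=120,initial_simplex=[[x0[0],x0[1],a],[x0[0]+8,x0[1],a],[x0[0],x0[1]+8,a],[x0[0],x0[1],a+.3]]))
        if best is None or r.fun<best.fun: best=r
    print(l,best.x[:2].round(1),np.degrees(best.x[2]).round(1),best.fun,m.sum())
E
```

```text
stirrer 1780 ((588.4529418945312, 1.7411422729492188), (119.10233306884766, 111.283935546875), 85.89918518066406)
tl 1831 ((579.3580322265625, 233.33120727539062), (112.95732116699219, 125.4156723022461), 82.7298812866211)
tr 1827 ((566.3551025390625, -214.8758544921875), (111.0464096069336, 125.98921966552734), 86.1797103881836)
cover ((505.7652893066406, 410.8115234375), (69.48828887939453, 72.03462982177734), 102.60304260253906) ((505.9178161621094, 410.16314697265625), 36.80485916137695)
beaker rim ((424.2373962402344, -10.381410598754883), (56.638511657714844, 57.003257751464844), 46.54478073120117) ((424.20379638671875, -10.504844665527344), 29.633604049682617)
cap ((385.77178955078125, -213.01651000976562), (18.087562561035156, 19.985088348388672), 46.05183029174805) ((385.9639892578125, -213.33056640625), 10.44156551361084)
jar ((354.7692565917969, -332.8345031738281), (37.278987884521484, 38.96502685546875), 14.184395790100098) ((355.5325622558594, -332.22894287109375), 20.817047119140625)
bl [393.  173.2] 38.4 14.238299040098614 189
br [ 485.7 -414. ] 67.4 14.460542768966278 197
```

```bash
cat > plan.py <<'E'
import sys; from h import *
from scipy.spatial.transform import Rotation as Ro
# plan.py x y z(mm, TCP) phi(deg of tool y) stepmm
x,y,z,phi=map(float,sys.argv[1:5]); st=float(sys.argv[5]) if len(sys.argv)>5 else 40
s=monitor.observe(); R=Ro.from_rotvec(s['ee_rot']).as_matrix(); p=s['position']*1000
f0=np.degrees(np.arctan2(R[1,1],R[0,1])); turn=(f0-phi+90)%180-90
if len(sys.argv)>6: turn=f0-phi
tgt=np.array([x,y,z]); n=int(max(np.ceil(np.linalg.norm(tgt-p)/st),np.ceil(abs(turn)/8.4),1))
print('t',s['clock'],'pos',p.round(1),'phi',f0.round(1),'tilt',R[:,2].round(3),'turn',turn.round(1),'n',n,'w',round(s['width']*92,1),'F',s['force'].round(1),'q7',s['joints'][6].round(2))
q=p.copy(); Rc=R.copy()
for i in range(n):
    dl=(tgt-q)/(n-i); t=np.round(Rc.T@dl/10,1); tu=round(turn/n,1)
    q=q+Rc@t*10; Rc=Rc@Ro.from_rotvec([0,0,np.radians(tu)]).as_matrix()
    print([t.tolist(),tu,'g'])
E
python3 plan.py 394.6 174.4 110 128.4
```

```text
t 0.75 pos [149.7 606.8 226.8] phi 76.1 tilt [ 0.  0. -1.] turn -52.3 n 13 w 92.2 F [-0.5  0.4  0.2] q7 -0.08
[[-2.6, -2.8, 0.9], np.float64(-4.0), 'g']
[[-2.4, -3.0, 0.9], np.float64(-4.0), 'g']
[[-2.2, -3.1, 0.9], np.float64(-4.0), 'g']
[[-2.0, -3.3, 0.9], np.float64(-4.0), 'g']
[[-1.8, -3.4, 0.9], np.float64(-4.0), 'g']
[[-1.5, -3.5, 0.9], np.float64(-4.0), 'g']
[[-1.3, -3.6, 0.9], np.float64(-4.0), 'g']
[[-1.0, -3.7, 0.9], np.float64(-4.0), 'g']
[[-0.8, -3.7, 0.9], np.float64(-4.0), 'g']
[[-0.5, -3.8, 0.9], np.float64(-4.0), 'g']
[[-0.2, -3.8, 0.9], np.float64(-4.0), 'g']
[[0.0, -3.8, 0.9], np.float64(-4.0), 'g']
[[0.3, -3.8, 0.9], np.float64(-4.0), 'g']
```

```bash
python3 -m crank '[[[-2.6,-2.8,0.5],-4,100],[[-2.4,-3.0,0.5],-4,100],[[-2.2,-3.1,0.5],-4,100],[[-2.0,-3.3,0.5],-4,100],[[-1.8,-3.4,0.5],-4,100]]' 20; python3 -m crank '[[[-1.5,-3.5,0.5],-4,100],[[-1.3,-3.6,0.9],-4,100],[[-1.0,-3.7,0.9],-4,100],[[-0.8,-3.7,0.9],-4,100],[[-0.5,-3.8,0.9],-4,100]]'; python3 plan.py 394.6 174.4 110 128.4
```

```text
clock: 1.25
position: [0.2442, 0.4384, 0.2017]
ee_rot: [-0.173, 3.137, 0.001]
force: [0.9, 0.3, -1.2]
width: 0.629
clock: 1.75
position: [0.3389, 0.2728, 0.1607]
ee_rot: [-0.715, 3.058, 0.001]
force: [0.4, 1.2, 0.2]
width: 0.61
t 1.75 pos [338.9 272.8 160.7] phi 116.3 tilt [ 0.001  0.001 -1.   ] turn -12.1 n 4 w 56.2 F [0.4 1.2 0.2] q7 1.24
[[-0.2, -2.8, 1.3], np.float64(-3.0), 'g']
[[0.0, -2.8, 1.3], np.float64(-3.0), 'g']
[[0.2, -2.8, 1.2], np.float64(-3.0), 'g']
[[0.3, -2.9, 1.3], np.float64(-3.0), 'g']
```

```bash
python3 -m crank '[[[-0.2,-2.8,1.3],-3,100],[[0,-2.8,1.3],-3,100],[[0.2,-2.8,1.2],-3,100],[[0.3,-2.9,1.3],-3,100],[[0,0,0],0,100]]'; python3 - <<'E'
from h import *
im,d=get_image("wrist"); cv2.imwrite("pics/w1.png",im[:,:,::-1])
E
python3 plan.py 394.6 174.4 3 128.4
```

```text
clock: 2.25
position: [0.3943, 0.1712, 0.1086]
ee_rot: [1.02, -2.969, 0.003]
force: [0.0, 0.1, 0.3]
width: 0.61
t 2.3 pos [393.8 173.3 109.3] phi 127.9 tilt [-0.001 -0.001 -1.   ] turn -0.5 n 3 w 55.9 F [-0.8  0.5 -0.2] q7 1.71
[[-0.0, 0.0, 3.5], np.float64(-0.2), 'g']
[[-0.1, 0.0, 3.6], np.float64(-0.2), 'g']
[[-0.0, 0.0, 3.5], np.float64(-0.2), 'g']
```

View pics/w1.png

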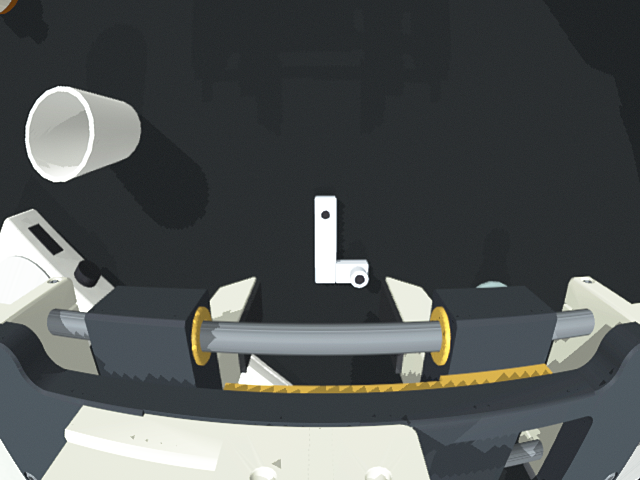

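The wrist view shows the left bracket between the jaws and parallel to the tool: plain end at (326,196), boss at (359,279). I check its position through the fisheye model.

```bash
cat >> h.py <<'E'
def wr(uv,h):
    c=get_calibration("wrist"); uv=np.atleast_2d(np.asarray(uv,float))
    x=(uv-[c['cx'],c['cy']]); r=np.hypot(*x.T); th=r/c['fx']
    k=np.stack([x[:,0]/r*np.sin(th),x[:,1]/r*np.sin(th),np.cos(th)],-1)@c['R']
    o=-c['R'].T@c['t']
    return ((o+k*((h-o[2])/k[:,2])[:,None])[:,:2]*1000).round(1)
E
python3 - <<'E'
from h import *
p=wr([[315,196],[337,196],[316,283],[336,260]],.010);print(p, p[:2].mean(0))
print(wr([[359,279]],.022))
E
```

```text
[[371.  150.6]
 [361.5 162.8]
 [422.7 191.6]
 [399.1 192. ]] [366.25 156.7 ]
[[397.3 211.1]]
```

```bash
python3 plan.py 393.5 176.5 3 128.4|head -2; python3 -m crank '[[[-0.1,0.1,3.5],0,100],[[-0.1,0.1,3.6],0,100],[[0,0,2.4],0,100],[[0,0,1.1],0,100],[[0,0,0],0,100]]' 20; python3 -m crank '[[[0,0,0],0,255],[[0,0,0],0,255],[[0,0,0],0,255],[[0,0,0],0,255]]' 20;
```

```text
t 2.3 pos [393.8 173.3 109.3] phi 127.9 tilt [-0.001 -0.001 -1.   ] turn -0.5 n 3 w 55.9 F [-0.8  0.5 -0.2] q7 1.71
[[-0.1, 0.1, 3.5], np.float64(-0.2), 'g']
clock: 2.8
position: [0.393, 0.1784, 0.0031]
ee_rot: [1.027, -2.967, 0.0]
force: [-0.1, -0.3, 0.4]
width: 0.609
clock: 3.2
position: [0.3942, 0.1781, 0.0044]
ee_rot: [-1.026, 2.968, 0.001]
force: [0.4, -0.8, 0.6]
width: 0.308
```

```bash
python3 -m crank '[[[0,0,0],0,255],[[0,0,0],0,255],[[0,0,0],0,255],[[0,0,-4],0,255],[[0,0,-4],0,255]]' 20; python3 plan.py 578 233 90 128.4 
```

```text
clock: 3.7
position: [0.3926, 0.1772, 0.0838]
ee_rot: [1.025, -2.966, 0.001]
force: [0.7, 1.0, -0.3]
width: 0.158
t 3.7 pos [392.6 177.2  83.8] phi 128.1 tilt [-0.003 -0.002 -1.   ] turn -0.3 n 5 w 14.6 F [ 0.7  1.  -0.3] q7 1.71
[[-3.6, -1.4, -0.1], np.float64(-0.1), 'g']
[[-3.6, -1.4, -0.1], np.float64(-0.1), 'g']
[[-3.6, -1.4, -0.2], np.float64(-0.1), 'g']
[[-3.6, -1.5, -0.1], np.float64(-0.1), 'g']
[[-3.6, -1.4, -0.2], np.float64(-0.1), 'g']
```

```bash
python3 plan.py 583 229 84 128.1|tail -5;  python3 -m crank '[[[-3.6,-1.5,0],0,255],[[-3.6,-1.5,0],0,255],[[-3.6,-1.6,0],0,255],[[-3.6,-1.6,0],0,255],[[-3.6,-1.6,0],0,255]]'; python3 plan.py 583 229 9 128.1
```

```text
[[-3.6, -1.5, -0.0], np.float64(0.0), 'g']
[[-3.6, -1.5, -0.0], np.float64(0.0), 'g']
[[-3.7, -1.6, -0.0], np.float64(0.0), 'g']
[[-3.6, -1.5, -0.0], np.float64(0.0), 'g']
[[-3.7, -1.6, -0.1], np.float64(0.0), 'g']
clock: 4.2
position: [0.5847, 0.2279, 0.0834]
ee_rot: [1.026, -2.968, -0.0]
force: [1.5, 0.5, -0.4]
width: 0.158
t 4.2 pos [584.7 227.9  83.4] phi 128.1 tilt [-0.001 -0.    -1.   ] turn 0.0 n 2 w 14.5 F [ 1.5  0.5 -0.4] q7 1.82
[[0.0, 0.1, 3.7], np.float64(0.0), 'g']
[[0.1, 0.1, 3.7], np.float64(0.0), 'g']
```

```bash
python3 -m crank '[[[0,0.1,3.5],0,255],[[0,0,2.7],0,255],[[0,0,0.8],0,255],[[0,0,0.4],0,255],[[0,0,0],0,255]]'; python3 -m crank '[[[0,0,0],0,175],[[0,0,0],0,175],[[0,0,0],0,175],[[0,0,-3],0,175],[[0,0,-4],0,175]]'; python3 - <<'E'
from h import *
im,d=get_image("wrist"); cv2.imwrite("pics/w2.png",im[:,:,::-1])
E
```

```text
clock: 4.7
position: [0.5828, 0.2284, 0.0103]
ee_rot: [1.027, -2.969, -0.0]
force: [0.2, -0.3, -1.3]
width: 0.159
clock: 5.2
position: [0.5815, 0.2279, 0.079]
ee_rot: [1.025, -2.966, 0.001]
force: [1.3, 0.5, 0.1]
width: 0.313
```

View pics/w2.png

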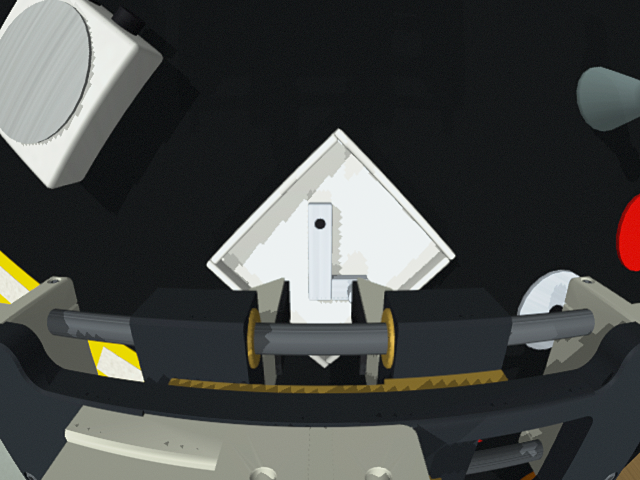

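The left bracket lies flat in the left tray, around (320,250) in the wrist view. Now the bottle.

```bash
python3 plan.py 386 -213 150 88 45
```

```text
t 5.25 pos [585.7 229.6  87. ] phi 128.1 tilt [ 0.006  0.003 -1.   ] turn 40.1 n 11 w 29.0 F [ 2.1 -0.1  4.1] q7 1.82
[[3.9, -2.0, -0.6], np.float64(3.6), 'g']
[[3.8, -2.3, -0.6], np.float64(3.6), 'g']
[[3.6, -2.5, -0.6], np.float64(3.6), 'g']
[[3.5, -2.7, -0.6], np.float64(3.6), 'g']
[[3.3, -3.0, -0.6], np.float64(3.6), 'g']
[[3.1, -3.2, -0.6], np.float64(3.6), 'g']
[[2.9, -3.3, -0.6], np.float64(3.6), 'g']
[[2.6, -3.5, -0.6], np.float64(3.6), 'g']
[[2.4, -3.7, -0.6], np.float64(3.6), 'g']
[[2.2, -3.8, -0.6], np.float64(3.6), 'g']
[[1.9, -4.0, -0.6], np.float64(3.6), 'g']
```

```bash
python3 -m crank '[[[3.9,-2.0,-2],3.6,50],[[3.8,-2.3,-2],3.6,50],[[3.6,-2.5,-2],3.6,50],[[3.5,-2.7,-0.6],3.6,50],[[3.3,-3.0,0],3.6,50]]';python3 -m crank '[[[3.1,-3.2,0],3.6,50],[[2.9,-3.3,0],3.6,50],[[2.6,-3.5,0],3.6,50],[[2.4,-3.7,0],3.6,50],[[2.2,-3.8,0],3.6,50]]'; python3 plan.py 386 -213 130 88 45
```

```text
clock: 5.75
position: [0.4916, 0.0262, 0.1474]
ee_rot: [-0.545, 3.09, 0.0]
force: [-0.3, -0.5, 0.7]
width: 0.702
clock: 6.25
position: [0.4012, -0.1751, 0.1463]
ee_rot: [-0.055, 3.139, -0.0]
force: [1.1, -0.9, 1.0]
width: 0.802
t 6.25 pos [ 401.2 -175.1  146.3] phi 92.0 tilt [ 0.002 -0.    -1.   ] turn 4.0 n 1 w 73.7 F [ 1.1 -0.9  1. ] q7 2.02
[[1.7, -3.7, 1.6], np.float64(4.0), 'g']
```

```bash
python3 -m crank '[[[1.7,-3.7,1.6],4,50],[[0,0,0],0,50]]'; python3 - <<'E'
from h import *
im,d=get_image("wrist"); cv2.imwrite("pics/w3.png",im[:,:,::-1])
E
python3 plan.py 386 -213 12 88 45
```

```text
clock: 6.45
position: [0.3832, -0.2157, 0.1293]
ee_rot: [-0.066, -3.14, 0.003]
force: [0.1, 0.5, -0.5]
width: 0.803
t 6.5 pos [ 384.6 -213.3  129.6] phi 87.8 tilt [-0. -0. -1.] turn -0.2 n 3 w 73.9 F [ 0.4  0.1 -0.6] q7 2.07
[[-0.0, 0.0, 3.9], np.float64(-0.1), 'g']
[[-0.1, 0.0, 3.9], np.float64(-0.1), 'g']
[[-0.0, 0.0, 4.0], np.float64(-0.1), 'g']
```

View pics/w3.png

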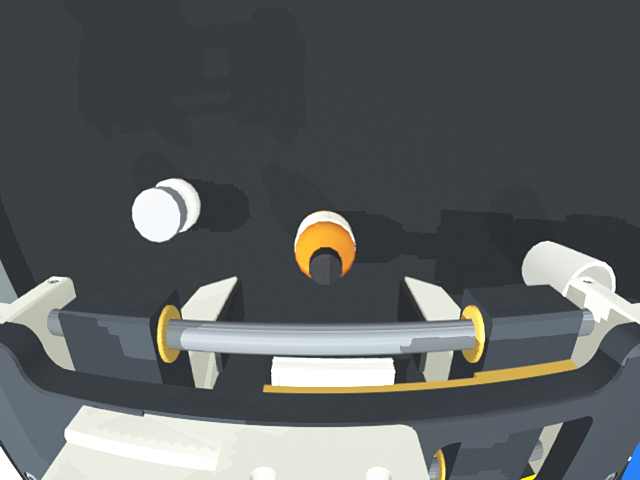

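```bash
python3 - <<'E'
from h import *
print(wr([[324,270]],.08), wr([[325,211]],.0))
E
python3 -m crank '[[[0,0,3.9],0,50],[[0,0,3.9],0,50],[[0,0,2.9],0,50],[[0,0,1.1],0,50],[[0,0,0],0,50]]'; python3 plan.py 386 -213 12 88 45|head -1
```

```text
[[ 389.3 -211.5]] [[ 370.2 -209.3]]
clock: 7.0
position: [0.386, -0.2102, 0.0111]
ee_rot: [-0.049, -3.139, -0.002]
force: [-0.3, 0.7, -0.3]
width: 0.806
t 7.0 pos [ 386.  -210.2   11.1] phi 88.2 tilt [-0.002  0.001 -1.   ] turn 0.2 n 1 w 74.2 F [-0.3  0.7 -0.3] q7 2.2
```

```bash
python3 -m crank '[[[-0.2,0,0],0,255],[[0,0,0],0,255],[[0,0,0],0,255],[[0,0,0],0,255],[[0,0,0],0,255]]' 25; python3 -m crank '[[[0,0,0],0,255],[[0,0,-1],0,255],[[0,0,-4],0,255],[[0,0,-4],0,255],[[0,0,-2],0,255]]'; python3 plan.py 684 -5 128 86 45
```

```text
clock: 7.5
position: [0.3886, -0.2114, 0.0123]
ee_rot: [0.051, 3.14, -0.001]
force: [-1.5, -0.7, 8.4]
width: 0.449
clock: 8.0
position: [0.3886, -0.2118, 0.1248]
ee_rot: [0.052, 3.139, -0.001]
force: [0.2, 0.4, -2.1]
width: 0.448
t 8.0 pos [ 388.6 -211.8  124.8] phi 88.1 tilt [ 0.003 -0.001 -1.   ] turn 2.1 n 9 w 41.2 F [ 0.2  0.4 -2.1] q7 2.08
[[-3.2, 2.4, -0.0], np.float64(0.2), 'g']
[[-3.2, 2.4, -0.0], np.float64(0.2), 'g']
[[-3.2, 2.4, -0.0], np.float64(0.2), 'g']
[[-3.2, 2.4, -0.0], np.float64(0.2), 'g']
[[-3.2, 2.5, -0.1], np.float64(0.2), 'g']
[[-3.1, 2.5, -0.0], np.float64(0.2), 'g']
[[-3.2, 2.5, -0.1], np.float64(0.2), 'g']
[[-3.1, 2.5, -0.0], np.float64(0.2), 'g']
[[-3.1, 2.4, -0.1], np.float64(0.2), 'g']
```

```bash
python3 -m crank '[[[-3.2,2.4,0],0.2,255],[[-3.2,2.4,0],0.2,255],[[-3.2,2.4,0],0.2,255],[[-3.2,2.4,0],0.2,255],[[-3.2,2.4,0],0.2,255]]'; python3 -m crank '[[[-3.2,2.5,0],0.2,255],[[-3.2,2.5,0],0.2,255],[[-3.1,2.5,0],0.2,255],[[-3.1,2.5,0],0.2,255],[[0,0,0],0,255]]'; python3 plan.py 684 -5 14 86 45
```

```text
clock: 8.5
position: [0.5534, -0.0965, 0.1223]
ee_rot: [-0.079, -3.14, 0.0]
force: [-0.4, -0.4, -1.2]
width: 0.45
clock: 9.0
position: [0.6871, 0.0012, 0.1215]
ee_rot: [0.091, 3.139, 0.004]
force: [-0.6, 0.3, -2.3]
width: 0.453
t 9.0 pos [687.1   1.2 121.5] phi 86.7 tilt [ 0.002  0.002 -1.   ] turn 0.7 n 3 w 41.7 F [-0.6  0.3 -2.3] q7 1.62
[[0.1, -0.2, 3.6], np.float64(0.2), 'g']
[[0.1, -0.2, 3.6], np.float64(0.2), 'g']
[[0.1, -0.3, 3.5], np.float64(0.2), 'g']
```

```bash
python3 -m crank '[[[0.1,-0.2,3.6],0,255],[[0.1,-0.2,3.6],0,255],[[0,-0.2,2.5],0,255],[[0,0,0.8],0,255],[[0,0,0],0,255]]'; python3 plan.py 684 -5 12.5 86 45
```

```text
clock: 9.5
position: [0.6806, -0.0108, 0.0161]
ee_rot: [-0.101, -3.138, 0.001]
force: [0.7, -0.7, -1.5]
width: 0.453
t 9.5 pos [680.6 -10.8  16.1] phi 86.3 tilt [-0.002 -0.    -1.   ] turn 0.3 n 1 w 41.7 F [ 0.7 -0.7 -1.5] q7 1.67
[[-0.3, 0.6, 0.4], np.float64(0.3), 'g']
```

```bash
python3 -m crank '[[[-0.3,0.4,0.2],0,255],[[0,0,0.1],0,255],[[0,0,0],0,255]]'; python3 plan.py 684 -5 12.5 86 45
```

```text
clock: 9.8
position: [0.6858, -0.0063, 0.0149]
ee_rot: [0.099, 3.138, 0.001]
force: [0.3, 0.7, -1.5]
width: 0.446
t 9.8 pos [685.8  -6.3  14.9] phi 86.4 tilt [ 0.002  0.    -1.   ] turn 0.4 n 1 w 41.1 F [ 0.3  0.7 -1.5] q7 1.66
[[0.2, 0.1, 0.2], np.float64(0.4), 'g']
```

Still carrying weight (−1.5 N), so I lower it until it touches.

```bash
python3 -m crank '[[[0,0,0.2],0,255],[[0,0,0.1],0,255],[[0,0,0],0,255]]'; python3 plan.py 684 -5 12.5 86 45
```

```text
clock: 10.1
position: [0.6855, -0.0067, 0.0124]
ee_rot: [0.1, 3.138, 0.001]
force: [-3.8, 0.7, 11.6]
width: 0.454
t 10.1 pos [685.5  -6.7  12.4] phi 86.3 tilt [ 0.002  0.001 -1.   ] turn 0.3 n 1 w 41.8 F [-3.8  0.7 11.6] q7 1.66
[[0.2, 0.2, -0.0], np.float64(0.3), 'g']
```

```bash
python3 -m crank '[[[0,0,0],0,60],[[0,0,0],0,60],[[0,0,0],0,60],[[0,0,0],0,60],[[0,0,-2],0,60]]'; python3 -m crank '[[[0,0,-4],0,60],[[0,0,-4.5],0,40],[[0,0,-4],0,40],[[0,0,0],0,40]]'; python3 - <<'E'
from h import *
im,d=get_image("wrist"); cv2.imwrite("pics/w4.png",im[:,:,::-1])
E
python3 plan.py 424 -10.5 150 86 45
```

```text
clock: 10.6
position: [0.6828, -0.0067, 0.0283]
ee_rot: [-0.1, -3.135, 0.001]
force: [-0.3, 0.4, 0.6]
width: 0.759
clock: 11.0
position: [0.6884, -0.0073, 0.1622]
ee_rot: [0.1, 3.13, 0.001]
force: [1.5, -0.0, 0.2]
width: 0.84
t 11.05 pos [686.9  -7.  159.1] phi 86.3 tilt [ 0.006  0.    -1.   ] turn 0.3 n 6 w 77.5 F [-0.5 -0.2 -1.4] q7 1.62
[[4.4, -0.3, 0.1], np.float64(0.1), 'g']
[[4.4, -0.4, 0.1], np.float64(0.1), 'g']
[[4.4, -0.3, 0.1], np.float64(0.1), 'g']
[[4.3, -0.4, 0.2], np.float64(0.1), 'g']
[[4.4, -0.4, 0.1], np.float64(0.1), 'g']
[[4.3, -0.3, 0.2], np.float64(0.1), 'g']
```

View pics/w4.png

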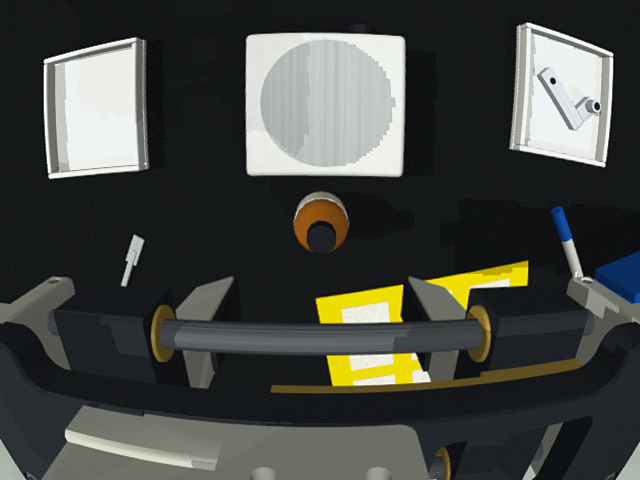

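The bottle stands upright behind the stirrer, with its cap at (321,236), and the left bracket lies flat in its tray. Now the beaker. From this view I also refine the plate centre.

```bash
python3 - <<'E'
from h import *
# disc extremes
print(wr([[261,102],[395,102],[328,39],[328,166]],.045))
print('back edge',wr([[247,175],[402,176]],.042),'cap',wr([[321,236]],.08),'foot',wr([[321,192]],0))
E
python3 -m crank '[[[4.4,-0.3,0],0,40],[[4.4,-0.4,0],0,40],[[4.4,-0.3,0],0,40],[[4.4,-0.3,0],0,40],[[4.4,-0.3,0.5],0,40]]';python3 plan.py 424 -10.5 140 86 45
```

```text
[[585.6 -43.7]
 [591.2  53.5]
 [542.    7.6]
 [636.4   1.7]]
back edge [[638.9 -59.3]
 [647.   57.2]] cap [[679.2  -6.2]] foot [[662.9  -4.9]]
clock: 11.55
position: [0.462, -0.0087, 0.1499]
ee_rot: [-0.1, -3.139, 0.0]
force: [-0.8, 0.3, 0.1]
width: 0.841
t 11.55 pos [462.   -8.7 149.9] phi 86.4 tilt [-0.001 -0.    -1.   ] turn 0.4 n 1 w 77.4 F [-0.8  0.3  0.1] q7 1.55
[[3.8, -0.4, 1.0], np.float64(0.4), 'g']
```

```bash
python3 -m crank '[[[3.8,-0.4,1],0,10],[[0,0,0],0,10]]'; python3 - <<'E'
from h import *
im,d=get_image("wrist"); cv2.imwrite("pics/w5.png",im[:,:,::-1])
E
python3 plan.py 424 -10.5 25 86 45
```

```text
clock: 11.75
position: [0.4186, -0.0107, 0.1384]
ee_rot: [-0.1, -3.132, -0.0]
force: [1.0, 0.8, 0.0]
width: 0.944
t 11.8 pos [422.4 -10.3 139.4] phi 86.3 tilt [-0.004  0.    -1.   ] turn 0.3 n 3 w 87.7 F [ 0.4  0.4 -0.4] q7 1.53
[[-0.1, -0.0, 3.8], np.float64(0.1), 'g']
[[-0.1, -0.0, 3.8], np.float64(0.1), 'g']
[[-0.0, -0.0, 3.8], np.float64(0.1), 'g']
```

View pics/w5.png

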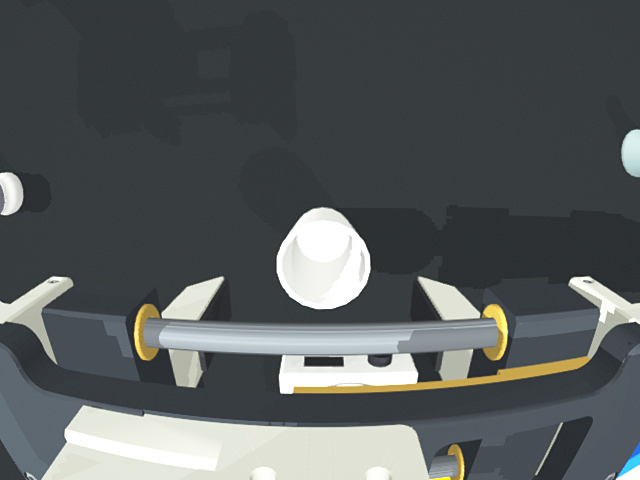

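The beaker rim is centred near (323,262) between the jaws. I descend and grip it.

```bash
python3 - <<'E'
from h import *
print(wr([[277,264],[370,264],[322,308],[322,216]],.075))
E
python3 -m crank '[[[-0.1,0,3.8],0,10],[[-0.1,0,3.8],0,10],[[0,0,2.8],0,10],[[0,0,0.9],0,10],[[0,0,0],0,10]]' 12; python3 plan.py 424 -10.5 27 86 45
```

```text
[[426.7 -38.7]
 [430.5  21. ]
 [459.8 -11.8]
 [397.2  -7.9]]
clock: 12.3
position: [0.4278, -0.0106, 0.0267]
ee_rot: [-0.101, -3.137, 0.001]
force: [0.5, 0.9, -0.0]
width: 0.958
t 12.3 pos [427.8 -10.6  26.7] phi 86.3 tilt [-0.003 -0.001 -1.   ] turn 0.3 n 1 w 88.1 F [ 0.5  0.9 -0. ] q7 1.66
[[0.4, -0.0, -0.0], np.float64(0.3), 'g']
```

```bash
python3 -m crank '[[[0,0,0],0,255],[[0,0,0],0,255],[[0,0,0],0,255],[[0,0,0],0,255],[[0,0,0],0,255]]' 15; python3 -m crank '[[[0,0,0],0,255],[[0,0,-1],0,255],[[0,0,-3.5],0,255],[[0,0,-3],0,255],[[0,0,0],0,255]]' 15; python3 plan.py 588.5 3.5 102 86 45;
```

```text
clock: 12.8
position: [0.4288, -0.0101, 0.0284]
ee_rot: [0.1, 3.138, 0.001]
force: [-0.3, 1.3, 6.1]
width: 0.635
clock: 13.3
position: [0.4301, -0.0104, 0.1061]
ee_rot: [0.1, 3.134, 0.002]
force: [-0.2, 0.6, -0.9]
width: 0.637
t 13.3 pos [430.1 -10.4 106.1] phi 86.3 tilt [ 0.006  0.001 -1.   ] turn 0.3 n 4 w 58.6 F [-0.2  0.6 -0.9] q7 1.58
[[-3.9, 0.6, 0.1], np.float64(0.1), 'g']
[[-3.9, 0.6, 0.1], np.float64(0.1), 'g']
[[-4.0, 0.6, 0.2], np.float64(0.1), 'g']
[[-3.9, 0.6, 0.1], np.float64(0.1), 'g']
```

```bash
python3 -m crank '[[[-3.9,0.6,0],0,255],[[-3.9,0.6,0],0,255],[[-4,0.6,0],0,255],[[-3.9,0.6,0],0,255],[[0,0,0],0,255]]'; python3 - <<'E'
from h import *
im,d=get_image("wrist"); cv2.imwrite("pics/w6.png",im[:,:,::-1])
E
python3 plan.py 588.5 3.5 73 86 45
```

```text
clock: 13.8
position: [0.5909, 0.0043, 0.1024]
ee_rot: [0.098, 3.137, -0.001]
force: [-0.3, 0.1, -1.2]
width: 0.64
t 13.85 pos [588.    3.7 102. ] phi 86.4 tilt [ 0.    -0.001 -1.   ] turn 0.4 n 1 w 58.6 F [-0.2  0.3 -0.3] q7 1.62
[[-0.1, -0.0, 2.9], np.float64(0.4), 'g']
```

View pics/w6.png

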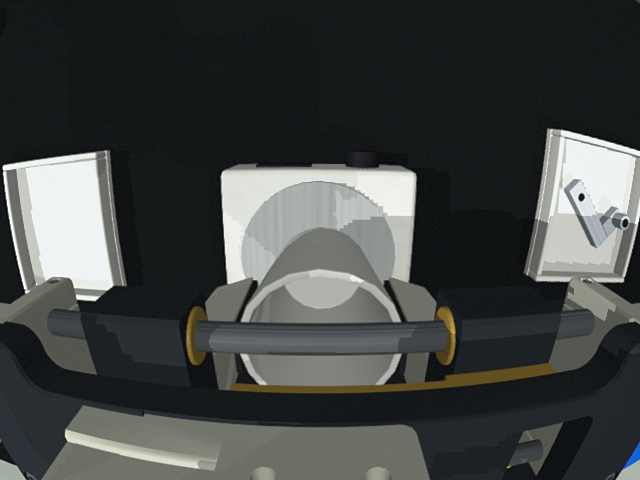

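The beaker hangs upright in the jaws over the plate, with its rim spanning columns 241 to 400.

```bash
python3 - <<'E'
from h import *
print(wr([[241,328],[400,328],[320,271],[320,384]],.1495), 'foot near edge',wr([[320,228]],.0745))
E
python3 -m crank '[[[0,0,1.5],0,255],[[0,0,1],0,255],[[0,0,0],0,255]]'; python3 plan.py 588.5 3.5 73 86 45
```

```text
[[575.4 -23.5]
 [578.9  31.8]
 [555.6   5.4]
 [601.2   2.5]] foot near edge [[560.9   5. ]]
clock: 14.15
position: [0.5842, 0.0034, 0.0762]
ee_rot: [-0.1, -3.136, 0.001]
force: [-1.2, 0.3, -0.6]
width: 0.639
t 14.15 pos [584.2   3.4  76.2] phi 86.3 tilt [-0.004 -0.    -1.   ] turn 0.3 n 1 w 58.8 F [-1.2  0.3 -0.6] q7 1.63
[[-0.4, 0.0, 0.3], np.float64(0.3), 'g']
```

```bash
for i in 1 2 3; do python3 -m crank '[[[0,0,0],0,255]]' | grep pos; done
```

```text
position: [0.5857, 0.0034, 0.0777]
position: [0.5864, 0.0035, 0.0783]
position: [0.5866, 0.0035, 0.0783]
```

```bash
python3 -m crank '[[[-0.4,0,0.2],0,255],[[0,0,0.2],0,255],[[0,0,0],0,255],[[0,0,0],0,255]]';python3 -m crank '[[[0,0,0.1],0,255],[[0,0,0],0,255],[[0,0,0],0,255]]'
```

```text
clock: 14.85
position: [0.5904, 0.0033, 0.0737]
ee_rot: [0.1, 3.14, 0.0]
force: [0.1, 0.0, -0.9]
width: 0.641
clock: 15.15
position: [0.5912, 0.0034, 0.0734]
ee_rot: [0.1, 3.138, 0.001]
force: [-0.2, 0.5, 6.6]
width: 0.636
```

Contact (6.6 N). I release.

```bash
python3 -m crank '[[[0,0,0],0,150],[[0,0,0],0,60],[[0,0,0],0,20],[[0,0,0],0,10],[[0,0,0],0,10]]';python3 -m crank '[[[0,0,-2],0,10],[[0,0,-4],0,10],[[0,0,-4],0,10],[[0,0,0],0,10],[[0,0,0],0,10]]'; python3 - <<'E'
from h import *
im,d=get_image("wrist"); cv2.imwrite("pics/w7.png",im[:,:,::-1])
im,d=get_image("top"); cv2.imwrite("pics/t7.png",cv2.resize(im[130:290,230:440],None,fx=3.5,fy=3.5)[:,:,::-1])
W=world("top",d); m=np.zeros((480,640),bool); m[130:260,290:360]=1
m&=W[...,2]>.112
cs,_=cv2.findContours(m.astype(np.uint8),0,cv2.CHAIN_APPROX_NONE); c=max(cs,key=len)[:,0,:]
print(cv2.minEnclosingCircle(onplane(c,.12).astype(np.float32)*1000))
E
python3 plan.py 506 410.5 150 86 45
```

```text
clock: 15.65
position: [0.5901, 0.0032, 0.0725]
ee_rot: [-0.1, -3.14, 0.0]
force: [-0.0, 1.0, -0.7]
width: 0.931
clock: 16.15
position: [0.5908, 0.0033, 0.1735]
ee_rot: [0.1, 3.138, 0.001]
force: [-0.5, 0.3, -0.3]
width: 0.959
((536.0365600585938, 11.900615692138672), 183.7147979736328)
t 16.25 pos [589.5   3.4 171.6] phi 86.3 tilt [-0.002  0.    -1.   ] turn 0.3 n 10 w 88.4 F [ 0.1 -0.5  0.2] q7 1.59
[[1.1, 4.0, 0.2], np.float64(0.0), 'g']
[[1.1, 4.0, 0.2], np.float64(0.0), 'g']
[[1.1, 4.0, 0.2], np.float64(0.0), 'g']
[[1.1, 4.0, 0.2], np.float64(0.0), 'g']
[[1.1, 4.0, 0.2], np.float64(0.0), 'g']
[[1.1, 4.0, 0.2], np.float64(0.0), 'g']
[[1.1, 4.0, 0.2], np.float64(0.0), 'g']
[[1.1, 4.0, 0.3], np.float64(0.0), 'g']
[[1.1, 4.0, 0.2], np.float64(0.0), 'g']
[[1.0, 4.1, 0.3], np.float64(0.0), 'g']
```

View pics/w7.png

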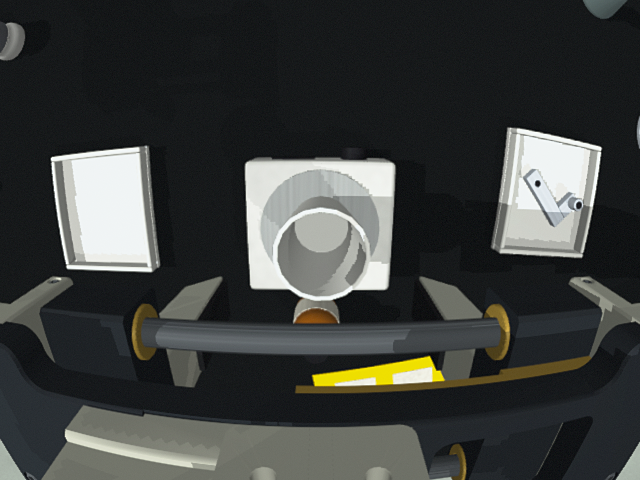

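View pics/t7.png

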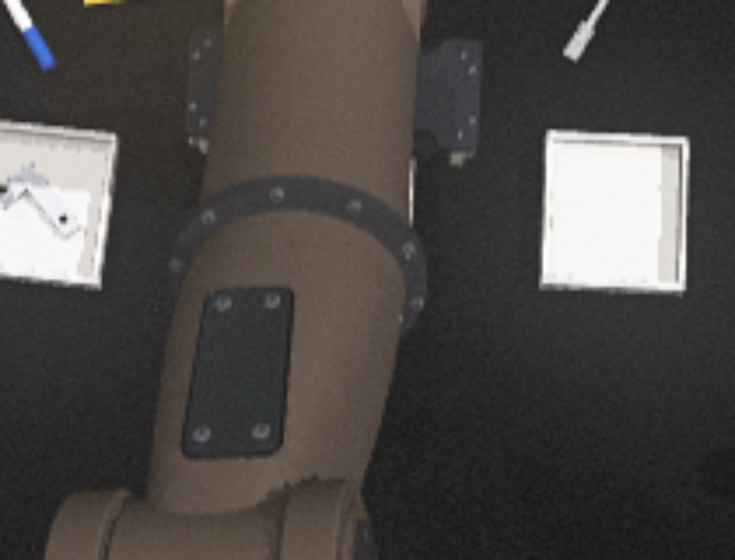

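The beaker stands on the plate, with its rim around (321,253) in the wrist view; in the top view the arm covers it. Now the cover.

```bash
python3 -m crank '[[[1.1,4,0],0,120],[[1.1,4,0],0,120],[[1.1,4,0.3],0,120],[[1.1,4,0.3],0,120],[[1.1,4,0.3],0,120]]';python3 -m crank '[[[1.1,4,0.3],0,120],[[1.1,4,0.5],0,120],[[1.1,4,0.8],0,120],[[1,4,1],0,120],[[1,4,1],0,120]]'; python3 -m crank '[[[0,0,0],0,120],[[0,0,0],0,120]]'; python3 - <<'E'
from h import *
im,d=get_image("wrist"); cv2.imwrite("pics/w8.png",im[:,:,::-1])
im,d=get_image("top"); cv2.imwrite("pics/t8.png",cv2.resize(im[130:290,230:440],None,fx=3.5,fy=3.5)[:,:,::-1])
W=world("top",d); m=np.zeros((480,640),bool); m[130:260,290:360]=1
m&=W[...,2]>.108
cs,_=cv2.findContours(m.astype(np.uint8),0,cv2.CHAIN_APPROX_NONE); c=max(cs,key=len)[:,0,:]
print(cv2.minEnclosingCircle(onplane(c,.12).astype(np.float32)*1000))
E
python3 plan.py 506 410.5 8 86 45
```

```text
clock: 16.75
position: [0.5468, 0.2076, 0.162]
ee_rot: [-0.1, -3.138, 0.002]
force: [0.6, 0.5, 0.1]
width: 0.577
clock: 17.25
position: [0.5068, 0.4103, 0.1256]
ee_rot: [-0.1, -3.138, 0.003]
force: [0.7, -0.2, -0.6]
width: 0.529
clock: 17.45
position: [0.5066, 0.4096, 0.1255]
ee_rot: [-0.096, -3.138, 0.004]
force: [0.0, -0.5, 0.3]
width: 0.532
((585.4161376953125, 3.5171360969543457), 30.385875701904297)
t 17.55 pos [508.4 407.5 126.9] phi 86.3 tilt [-0.001 -0.002 -1.   ] turn 0.3 n 3 w 48.7 F [ 0.6  0.6 -0. ] q7 0.91
[[0.1, 0.1, 4.0], np.float64(0.1), 'g']
[[0.1, 0.1, 3.9], np.float64(0.1), 'g']
[[0.1, 0.1, 4.0], np.float64(0.1), 'g']
```

View pics/w8.png

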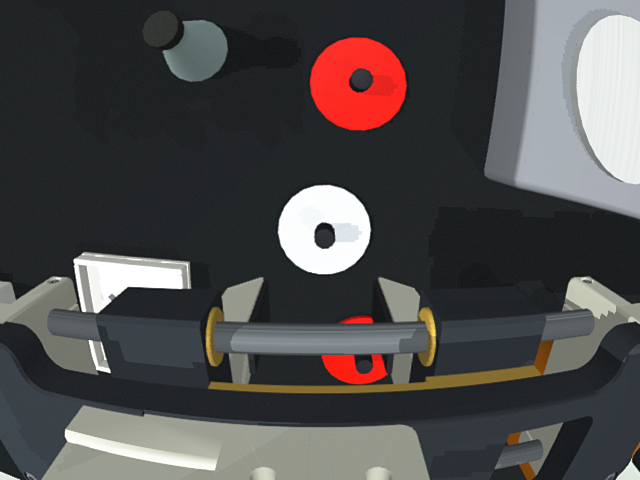

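View pics/t8.png

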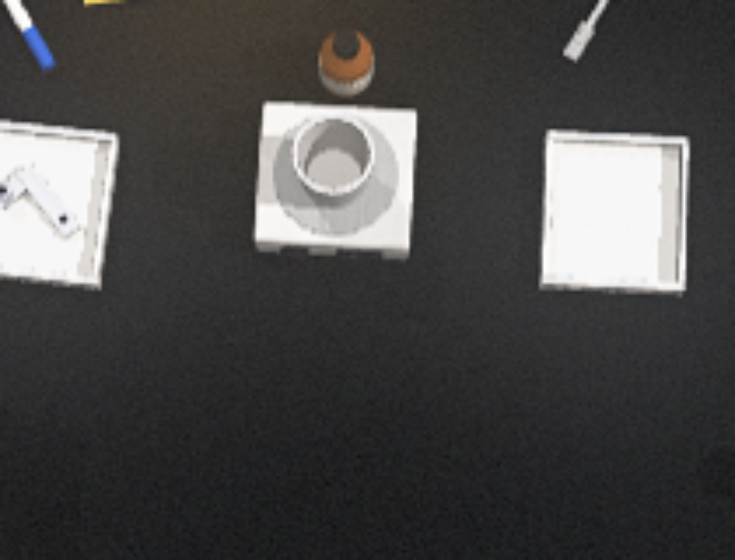

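The top view has the beaker upright at (585,4) mm, about 3 mm from the plate centre. The wrist view has the white cover at (324,229) with its knob at (325,234).

```bash
python3 - <<'E'
from h import *
p=wr([[278,229],[371,229],[324,184],[324,274]],.005);print(p,p[:2].mean(0),p[2:].mean(0),wr([[325,240]],.028))
E
python3 -m crank '[[[0,0.1,4],0,120],[[0.1,0.1,3.9],0,120],[[0,0,2.7],0,120],[[0,0,0.6],0,120],[[0,0,0],0,120]]';python3 -m crank '[[[0,0,0],0,120],[[0,0,0],0,120]]'; python3 plan.py 506 410.5 8 86
```

```text
[[504.4 374.1]
 [509.1 446.9]
 [471.5 412.3]
 [544.4 407.7]] [506.75 410.5 ] [507.95 410.  ] [[509.  410.5]]
clock: 18.05
position: [0.5077, 0.4097, 0.0154]
ee_rot: [-0.103, -3.139, 0.002]
force: [0.6, 0.2, 1.2]
width: 0.527
clock: 18.25
position: [0.5085, 0.4119, 0.0177]
ee_rot: [0.101, 3.138, 0.003]
force: [0.7, -0.5, 0.6]
width: 0.531
t 18.25 pos [508.5 411.9  17.7] phi 86.3 tilt [ 0.002  0.002 -1.   ] turn 0.3 n 1 w 48.8 F [ 0.7 -0.5  0.6] q7 0.95
[[0.2, -0.2, 1.0], np.float64(0.3), 'g']
```

```bash
python3 -m crank '[[[0,0,0.8],0,120],[[0,0,0],0,120],[[0,0,0],0,255],[[0,0,0],0,255],[[0,0,0],0,255]]' 20;python3 -m crank '[[[0,0,0],0,255],[[0,0,0],0,255],[[0,0,0],0,255],[[0,0,0],0,255]]'
```

```text
clock: 18.75
position: [0.5073, 0.4115, 0.0079]
ee_rot: [0.1, 3.14, 0.0]
force: [-0.6, -0.4, 0.5]
width: 0.316
clock: 19.15
position: [0.5073, 0.4115, 0.0078]
ee_rot: [0.1, 3.14, 0.0]
force: [-0.3, 0.1, 1.1]
width: 0.162
```

```bash
python3 -m crank '[[[0,0,-1],0,255],[[0,0,-4],0,255],[[0,0,-4],0,255],[[0,0,-4],0,255],[[0,0,-3],0,255]]' ;python3 -m crank '[[[0,0,0],0,255]]'; python3 plan.py 585.5 3.5 165 86 45
```

```text
clock: 19.65
position: [0.5078, 0.4116, 0.1713]
ee_rot: [0.101, 3.138, 0.003]
force: [0.7, 0.6, -1.4]
width: 0.169
clock: 19.75
position: [0.5095, 0.4129, 0.1735]
ee_rot: [0.101, 3.134, 0.009]
force: [0.8, 0.6, -0.3]
width: 0.167
t 19.75 pos [509.5 412.9 173.5] phi 86.3 tilt [ 0.006  0.006 -1.   ] turn 0.3 n 10 w 15.4 F [ 0.8  0.6 -0.3] q7 0.9
[[-1.0, -4.0, 0.1], np.float64(0.0), 'g']
[[-1.0, -4.0, 0.1], np.float64(0.0), 'g']
[[-1.0, -4.0, 0.1], np.float64(0.0), 'g']
[[-1.0, -4.1, 0.1], np.float64(0.0), 'g']
[[-1.0, -4.0, 0.0], np.float64(0.0), 'g']
[[-1.0, -4.1, 0.1], np.float64(0.0), 'g']
[[-1.1, -4.0, 0.0], np.float64(0.0), 'g']
[[-1.0, -4.1, 0.1], np.float64(0.0), 'g']
[[-1.1, -4.0, 0.0], np.float64(0.0), 'g']
[[-1.0, -4.1, 0.1], np.float64(0.0), 'g']
```

```bash
python3 -m crank '[[[-0.8,-3,0],0,255],[[-1,-4,0],0,255],[[-1,-4,0],0,255],[[-1,-4,0],0,255],[[-1,-4,0],0,255]]' ;python3 -m crank '[[[-1,-4,0],0,255],[[-1,-4,0],0,255],[[-1,-4,0],0,255],[[-1,-4,0],0,255],[[-0.8,-3,0],0,255]]';python3 -m crank '[[[-0.6,-2.2,0],0,255],[[0,0,0],0,255],[[0,0,0],0,255],[[0,0,0],0,255],[[0,0,0],0,255]]'; python3 - <<'E'
from h import *
im,d=get_image("wrist"); cv2.imwrite("pics/w9.png",im[:,:,::-1])
E
python3 plan.py 585.5 3.5 130 86
```

```text
clock: 20.25
position: [0.5427, 0.2169, 0.1676]
ee_rot: [-0.1, -3.14, 0.0]
force: [0.6, 0.1, -0.0]
width: 0.166
clock: 20.75
position: [0.5785, 0.0227, 0.1678]
ee_rot: [-0.104, -3.14, 0.001]
force: [-0.5, 0.3, -0.9]
width: 0.171
clock: 21.25
position: [0.5831, 0.0052, 0.1676]
ee_rot: [-0.097, -3.14, -0.001]
force: [0.4, -0.8, -0.4]
width: 0.168
t 21.3 pos [583.2   5.  167.6] phi 86.5 tilt [-0.  0. -1.] turn 0.5 n 1 w 15.5 F [ 0.2  0.1 -0.4] q7 1.59
[[-0.2, -0.1, 3.8], np.float64(0.5), 'g']
```

View pics/w9.png

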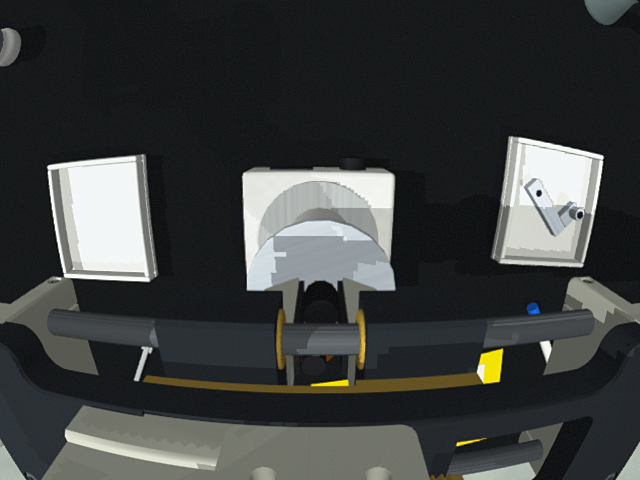

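The cover is gripped level by its knob over the beaker, with its near edge at (320,220). I check its centre relative to the TCP.

```bash
python3 - <<'E'
from h import *
print(wr([[320,220],[247,283],[394,283]],.1645))
E
python3 -m crank '[[[-0.2,-0.1,2],0,255],[[0,0,1],0,255],[[0,0,0],0,255],[[0,0,0],0,255]]'
```

```text
[[546.1   6.9]
 [574.7 -29.9]
 [579.   40.4]]
clock: 21.7
position: [0.5851, 0.0028, 0.1378]
ee_rot: [-0.1, -3.139, 0.0]
force: [-0.4, -0.2, 0.5]
width: 0.167
```

```bash
python3 -m crank '[[[0,0,0.5],0,255],[[0,0,0.2],0,255],[[0,0,0.1],0,255],[[0,0,0],0,255],[[0,0,0],0,255]]';python3 -m crank '[[[0,0,0.1],0,255],[[0,0,0],0,255]]'
```

```text
clock: 22.2
position: [0.5854, 0.0025, 0.1299]
ee_rot: [0.1, 3.14, 0.0]
force: [-0.1, 0.8, -0.7]
width: 0.168
clock: 22.4
position: [0.5853, 0.0026, 0.1287]
ee_rot: [0.1, 3.14, 0.0]
force: [-0.2, 0.7, -1.1]
width: 0.162
```

```bash
python3 -m crank '[[[0,0,0.1],0,255],[[0,0,0],0,255]]'
```

```text
clock: 22.6
position: [0.5855, 0.0026, 0.1279]
ee_rot: [0.1, 3.14, 0.0]
force: [-1.5, 0.4, 2.4]
width: 0.167
```

Contact. I release with a small opening and rise.

```bash
python3 -m crank '[[[0,0,0],0,190],[[0,0,0],0,150],[[0,0,0],0,130],[[0,0,0],0,130],[[0,0,-1],0,130]]';python3 -m crank '[[[0,0,-3],0,130],[[0,0,-4],0,130],[[0,0,0],0,130],[[0,0,0],0,130]]'; python3 - <<'E'
from h import *
im,d=get_image("wrist"); cv2.imwrite("pics/w10.png",im[:,:,::-1])
E
python3 plan.py 486 -413 140 157 45
```

```text
clock: 23.1
position: [0.5844, 0.0026, 0.1369]
ee_rot: [-0.1, -3.138, 0.001]
force: [1.1, 0.2, 0.3]
width: 0.482
clock: 23.5
position: [0.586, 0.0026, 0.2092]
ee_rot: [0.1, 3.137, 0.001]
force: [-0.9, -0.2, -0.2]
width: 0.491
t 23.55 pos [585.2   2.7 208. ] phi 86.3 tilt [ 0.  0. -1.] turn -70.7 n 10 w 44.7 F [-0.4  0.4  0. ] q7 1.57
[[0.7, -4.2, 0.7], np.float64(-7.1), 'g']
[[1.2, -4.1, 0.7], np.float64(-7.1), 'g']
[[1.7, -3.9, 0.7], np.float64(-7.1), 'g']
[[2.2, -3.7, 0.7], np.float64(-7.1), 'g']
[[2.7, -3.3, 0.7], np.float64(-7.1), 'g']
[[3.0, -3.0, 0.7], np.float64(-7.1), 'g']
[[3.4, -2.6, 0.6], np.float64(-7.1), 'g']
[[3.7, -2.2, 0.7], np.float64(-7.1), 'g']
[[3.9, -1.7, 0.6], np.float64(-7.1), 'g']
[[4.2, -1.1, 0.7], np.float64(-7.1), 'g']
```

View pics/w10.png

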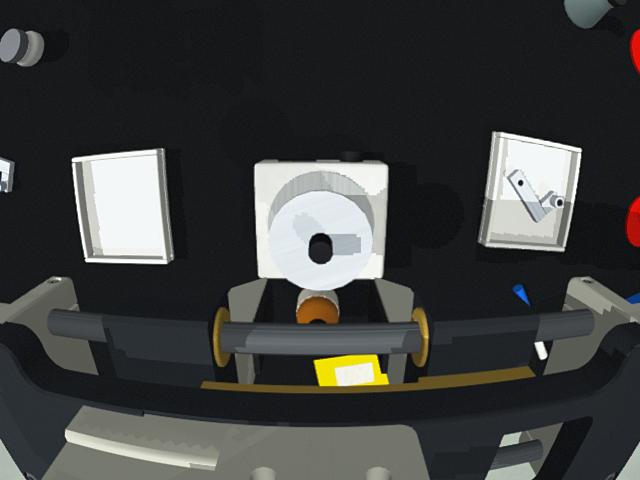

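The cover rests on the beaker, knob up at (320,248). For the right bracket joint 7 has to turn the other way, to phi −22.6.

```bash
python3 plan.py 486 -413 140 -22.6 45 full
```

```text
t 23.55 pos [585.2   2.7 208. ] phi 86.3 tilt [ 0.  0. -1.] turn 108.9 n 13 w 44.7 F [-0.4  0.4  0. ] q7 1.57
[[0.6, -3.2, 0.5], np.float64(8.4), 'g']
[[0.1, -3.3, 0.5], np.float64(8.4), 'g']
[[-0.4, -3.3, 0.5], np.float64(8.4), 'g']
[[-0.9, -3.2, 0.5], np.float64(8.4), 'g']
[[-1.3, -3.0, 0.5], np.float64(8.4), 'g']
[[-1.8, -2.8, 0.5], np.float64(8.4), 'g']
[[-2.1, -2.5, 0.5], np.float64(8.4), 'g']
[[-2.5, -2.1, 0.5], np.float64(8.4), 'g']
[[-2.8, -1.8, 0.6], np.float64(8.4), 'g']
[[-3.0, -1.3, 0.5], np.float64(8.4), 'g']
[[-3.1, -0.9, 0.6], np.float64(8.4), 'g']
[[-3.3, -0.4, 0.5], np.float64(8.4), 'g']
[[-3.3, 0.1, 0.6], np.float64(8.4), 'g']
```

```bash
python3 -m crank '[[[0.6,-3.2,0],8.4,120],[[0.1,-3.3,0],8.4,120],[[-0.4,-3.3,0.5],8.4,120],[[-0.9,-3.2,0.5],8.4,120],[[-1.3,-3,0.5],8.4,120]]';python3 -m crank '[[[-1.8,-2.8,0.5],8.4,120],[[-2.1,-2.5,0.5],8.4,120],[[-2.5,-2.1,0.5],8.4,120],[[-2.8,-1.8,0.6],8.4,120],[[-3,-1.3,0.5],8.4,120]]'; python3 plan.py 486 -413 110 -22.6 45 full
```

```text
clock: 24.05
position: [0.545, -0.1585, 0.1915]
ee_rot: [-1.227, -2.89, 0.001]
force: [-0.0, 0.4, -0.1]
width: 0.531
clock: 24.55
position: [0.5076, -0.3185, 0.1653]
ee_rot: [-2.181, -2.258, 0.001]
force: [0.6, -0.3, 0.3]
width: 0.53
t 24.55 pos [ 507.6 -318.5  165.3] phi 2.0 tilt [-0.002  0.001 -1.   ] turn 24.6 n 3 w 48.7 F [ 0.6 -0.3  0.3] q7 0.92
[[-3.1, -0.8, 1.8], np.float64(8.2), 'g']
[[-3.2, -0.4, 1.9], np.float64(8.2), 'g']
[[-3.3, 0.1, 1.8], np.float64(8.2), 'g']
```

```bash
python3 -m crank '[[[-3.1,-0.8,1.8],8.2,100],[[-3.2,-0.4,1.9],8.2,100],[[-3.3,0.1,1.8],8.2,100],[[0,0,0],0,100],[[0,0,0],0,100]]'; python3 - <<'E'
from h import *
im,d=get_image("wrist"); cv2.imwrite("pics/w11.png",im[:,:,::-1])
E
python3 plan.py 486 -413 4 -22.6 45 full
```

```text
clock: 25.05
position: [0.4864, -0.4127, 0.1101]
ee_rot: [-2.607, -1.749, 0.003]
force: [0.6, 0.6, 0.6]
width: 0.611
t 25.1 pos [ 487.5 -411.9  110.8] phi -22.2 tilt [-0.002  0.001 -1.   ] turn 0.4 n 3 w 56.0 F [-0.1  0.8  0.3] q7 0.75
[[-0.1, -0.0, 3.6], np.float64(0.1), 'g']
[[-0.0, -0.0, 3.5], np.float64(0.1), 'g']
[[-0.1, -0.1, 3.6], np.float64(0.1), 'g']
```

View pics/w11.png

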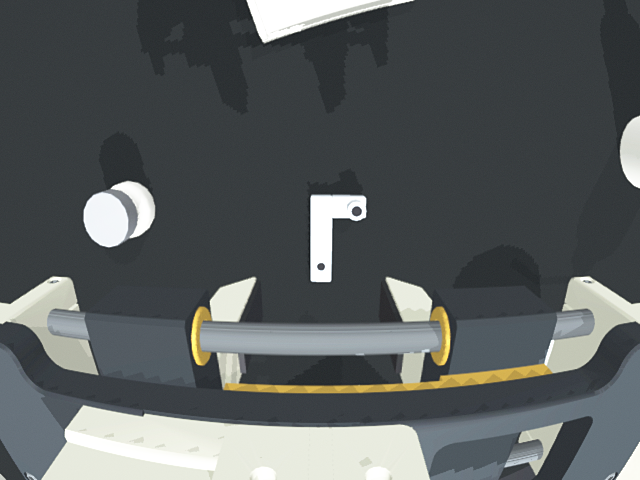

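The right bracket is aligned between the jaws: plain end at (321,282), boss at (357,211), short leg to the right of its heading, so it is right-handed.

```bash
python3 - <<'E'
from h import *
a=wr([[311,282],[332,282],[311,195],[332,225]],.010);e=a[:2].mean(0);print(a,e)
for h in (67.4,): print(e+34*np.array([np.cos(np.radians(h)),np.sin(np.radians(h))]))
print(a[2]-a[0])
E
```

```text
[[ 467.8 -440.9]
 [ 482.5 -446.9]
 [ 493.2 -379.7]
 [ 498.8 -405.6]] [ 475.15 -443.9 ]
[ 488.21604097 -412.51085262]
[25.4 61.2]
```

```bash
python3 -m crank '[[[0,0,3.6],0,100],[[0,0,3.5],0,100],[[0,0,2.5],0,100],[[0,0,1.1],0,100],[[0,0,0],0,100]]' 20; python3 -m crank '[[[0,0,0],0,255],[[0,0,0],0,255],[[0,0,0],0,255],[[0,0,0],0,255],[[0,0,0],0,255]]';python3 -m crank '[[[0,0,0],0,255],[[0,0,0],0,255],[[0,0,0],0,255]]'
```

```text
clock: 25.6
position: [0.488, -0.4111, 0.0039]
ee_rot: [-2.605, -1.752, -0.0]
force: [-0.0, 0.8, 0.5]
width: 0.609
clock: 26.1
position: [0.488, -0.4128, 0.0051]
ee_rot: [2.608, 1.751, 0.001]
force: [-0.1, 0.2, 0.8]
width: 0.226
clock: 26.4
position: [0.4878, -0.4127, 0.0049]
ee_rot: [2.608, 1.751, 0.0]
force: [-0.9, 0.3, 4.9]
width: 0.161
```

```bash
python3 -m crank '[[[0,0,-2],0,255],[[0,0,-4],0,255],[[0,0,-3],0,255],[[0,0,0],0,255]]'; python3 plan.py 561 -212 94 -22.2 45 full
```

```text
clock: 26.8
position: [0.4892, -0.4149, 0.0987]
ee_rot: [2.604, 1.747, 0.003]
force: [0.2, -0.9, -0.1]
width: 0.162
t 26.8 pos [ 489.2 -414.9   98.7] phi -22.3 tilt [ 0.005 -0.004 -1.   ] turn -0.1 n 5 w 14.9 F [ 0.2 -0.9 -0.1] q7 0.76
[[4.3, -0.2, 0.1], np.float64(-0.0), 'g']
[[4.3, -0.2, 0.1], np.float64(-0.0), 'g']
[[4.3, -0.2, 0.1], np.float64(-0.0), 'g']
[[4.3, -0.2, 0.1], np.float64(-0.0), 'g']
[[4.3, -0.2, 0.0], np.float64(-0.0), 'g']
```

```bash
python3 -m crank '[[[4.3,-0.2,0],0,255],[[4.3,-0.2,0],0,255],[[4.3,-0.2,0],0,255],[[4.2,-0.2,0],0,255],[[4.2,-0.2,0],0,255]]';python3 -m crank '[[[0,0,0],0,255],[[0,0,0],0,255],[[0,0,0],0,255]]'; python3 plan.py 561 -212 10 -22.2 45 full
```

```text
clock: 27.3
position: [0.5593, -0.2098, 0.094]
ee_rot: [-2.608, -1.751, 0.001]
force: [0.6, -0.3, -1.1]
width: 0.159
clock: 27.6
position: [0.5585, -0.213, 0.0945]
ee_rot: [2.609, 1.749, -0.001]
force: [-0.8, -0.7, -1.0]
width: 0.161
t 27.6 pos [ 558.5 -213.    94.5] phi -22.3 tilt [-0.001 -0.001 -1.   ] turn -0.1 n 2 w 14.8 F [-0.8 -0.7 -1. ] q7 0.45
[[0.1, 0.1, 4.2], np.float64(-0.1), 'g']
[[0.1, 0.1, 4.2], np.float64(-0.1), 'g']
```

```bash
python3 -m crank '[[[0.1,0.2,3.6],0,255],[[0,0.1,3],0,255],[[0,0,1.2],0,255],[[0,0,0.4],0,255],[[0,0,0],0,255]]';python3 -m crank '[[[0,0,0.1],0,255],[[0,0,0],0,255],[[0,0,0],0,255]]'
```

```text
clock: 28.1
position: [0.5621, -0.2132, 0.0131]
ee_rot: [2.609, 1.749, -0.0]
force: [-0.1, -0.9, -0.2]
width: 0.161
clock: 28.4
position: [0.5629, -0.2121, 0.0125]
ee_rot: [2.608, 1.751, 0.002]
force: [0.6, -0.2, -1.3]
width: 0.158
```

```bash
python3 -m crank '[[[0,0,0.2],0,255],[[0,0,0],0,255],[[0,0,0],0,255]]'
```

```text
clock: 28.7
position: [0.5627, -0.2119, 0.0099]
ee_rot: [2.608, 1.751, 0.001]
force: [1.0, 0.9, 1.4]
width: 0.158
```

Touching down. I release, rise and back off towards the robot's right so both cameras can see.

```bash
python3 -m crank '[[[0,0,0],0,175],[[0,0,0],0,175],[[0,0,0],0,175],[[0,0,-2],0,175],[[0,0,-4],0,175]]'; python3 -m crank '[[[0,0,-4],0,175],[[-1,0.5,-3],0,175],[[-4,0,0],0,175],[[-4,0,0],0,175],[[-4,0,0],0,175]]'; python3 -m crank '[[[-4,0,0],0,175],[[0,0,0],0,175],[[0,0,0],0,175],[[0,0,0],0,175]]'; python3 - <<'E'
from h import *
for n in ("wrist","side","top"):
    im,d=get_image(n); cv2.imwrite(f"pics/{n}12.png",im[:,:,::-1])
W=world("top",d); m=np.zeros((480,640),bool); m[130:240,290:360]=1
def fit(m,h,l):
    cs,_=cv2.findContours(m.astype(np.uint8),0,cv2.CHAIN_APPROX_NONE); c=max(cs,key=len)[:,0,:]
    print(l,m.sum(),cv2.minEnclosingCircle(onplane(c,h).astype(np.float32)*1000),np.percentile(W[m][:,2],[5,50,95]).round(3))
fit(m&(W[...,2]>.11),.125,'cover')
m2=m.copy(); m2[175:]=0
fit(m2&(W[...,2]>.07)&(W[...,2]<.09)&(W[...,0]>.655),.08,'cap')
for l in ("bracket_left","bracket_right","flask","jar","bottle"):
    for q in look_for(l,"top")[:2]: print(l,round(q['score'],2),np.round(q['location'],3))
E
```

```text
clock: 29.2
position: [0.5605, -0.211, 0.068]
ee_rot: [-2.605, -1.749, 0.006]
force: [1.3, -0.5, 0.5]
width: 0.307
clock: 29.7
position: [0.5173, -0.3351, 0.14]
ee_rot: [2.607, 1.752, 0.001]
force: [1.4, -0.3, -0.3]
width: 0.313
clock: 30.1
position: [0.5032, -0.37, 0.1394]
ee_rot: [-2.607, -1.752, -0.001]
force: [0.8, 0.6, -0.9]
width: 0.312
cover 2895 ((472.077392578125, -10.232074737548828), 88.91338348388672) [0.122 0.748 0.771]
cap 53 ((681.417236328125, -6.819822311401367), 10.920938491821289) [0.071 0.078 0.084]
bracket_right 0.65 [ 0.582 -0.195  0.017]
flask 0.59 [0.349 0.307 0.03 ]
flask 0.32 [0.575 0.232 0.007]
jar 0.82 [ 0.353 -0.332  0.044]
jar 0.43 [ 0.606 -0.205  0.006]
bottle 0.61 [ 0.673 -0.008  0.055]
```

View pics/top12.png

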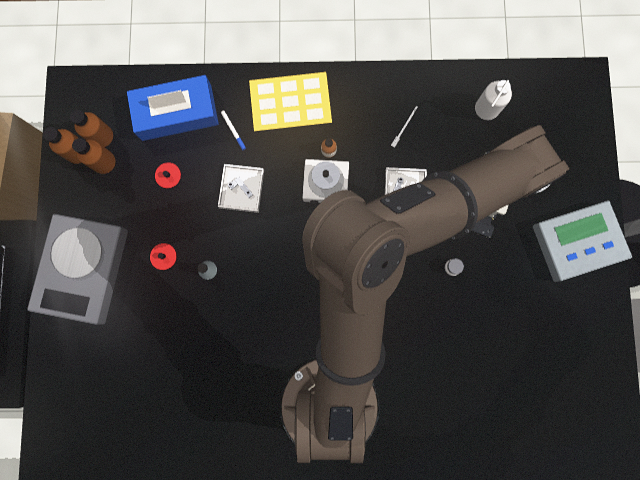

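View pics/side12.png

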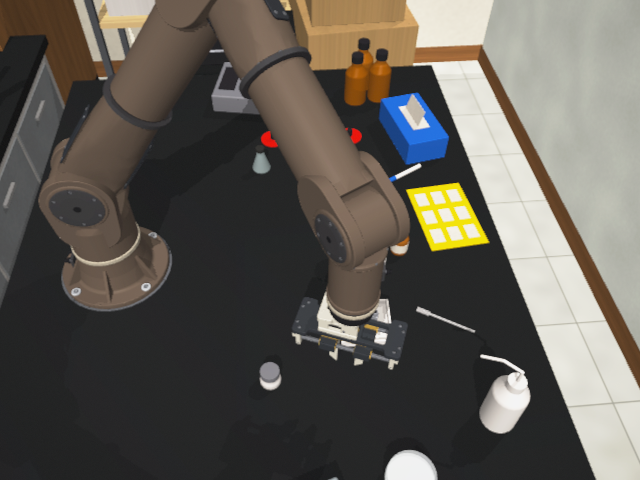

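View pics/wrist12.png

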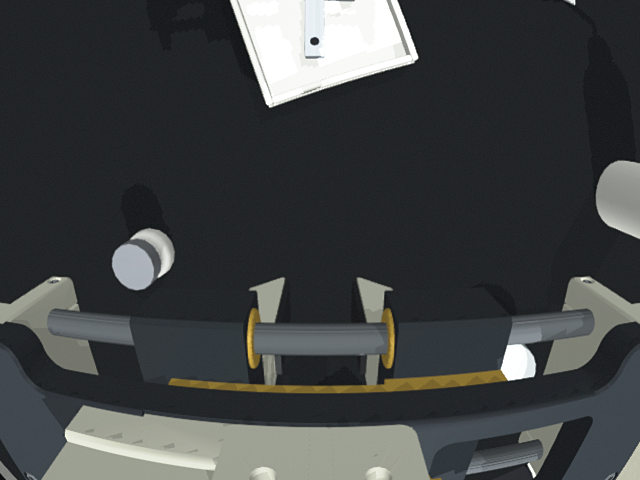

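Top view: the cover sits on the beaker at (326,177), the bottle is behind at (329,147) and the left bracket is in its tray at (240,187). The right bracket is in its tray around (403,180), partly hidden by the arm. The cover fit took in part of the arm, so I retract further and redo it.

```bash
python3 -m crank '[[[-4,0,-2],0,175],[[-4,1,-2],0,175],[[-2,2,-2],0,175],[[0,3,0],0,175],[[0,3,0],0,175]]'; python3 -m crank '[[[0,0,0],0,175],[[0,0,0],0,175],[[0,0,0],0,175],[[0,0,0],0,175]]'; python3 - <<'E'
from h import *
im,d=get_image("top"); cv2.imwrite("pics/top13.png",cv2.resize(im[120:240,190:460],None,fx=2.9,fy=2.9,interpolation=cv2.INTER_CUBIC)[:,:,::-1])
im2,d2=get_image("side"); cv2.imwrite("pics/side13.png",cv2.resize(im2[120:420,230:430],(400,600))[:,:,::-1])
W=world("top",d); m=np.zeros((480,640),bool); m[130:240,290:360]=1
m&=(W[...,2]>.11)&(W[...,2]<.16)
cs,_=cv2.findContours(m.astype(np.uint8),0,cv2.CHAIN_APPROX_NONE); c=max(cs,key=len)[:,0,:]
print(m.sum(),cv2.minEnclosingCircle(onplane(c,.125).astype(np.float32)*1000),np.percentile(W[m][:,2],[5,50,95]).round(3))
E
```

```text
clock: 31.0
position: [0.5483, -0.4995, 0.2009]
ee_rot: [2.609, 1.748, 0.001]
force: [0.1, 1.2, -0.8]
width: 0.314
clock: 31.4
position: [0.5472, -0.4978, 0.2]
ee_rot: [-2.609, -1.75, 0.0]
force: [0.8, 0.2, 0.0]
width: 0.316
612 ((582.4299926757812, 1.4216699600219727), 35.788719177246094) [0.12  0.124 0.142]
```

View pics/top13.png

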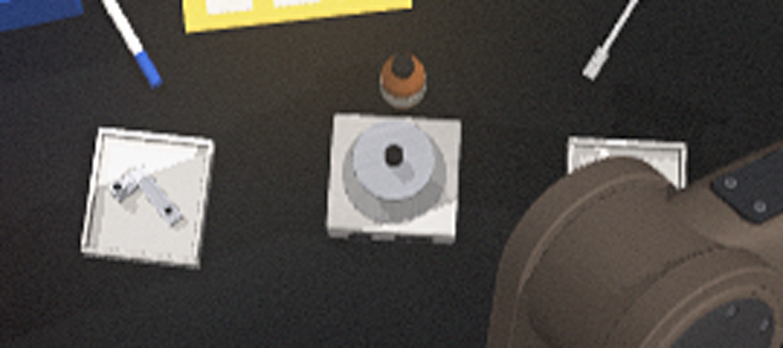

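View pics/side13.png

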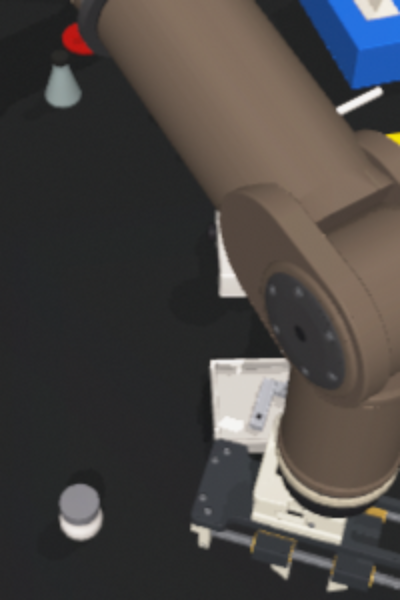

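```bash
python3 - <<'E'
from h import *
im,d=get_image("side"); W=world("side",d); c=get_calibration("side")
m=np.zeros((480,640),bool); m[300:340,337:372]=1
m&=(W[...,2]>.010)&(W[...,2]<.04)&(np.abs(W[...,0]-.566)<.05)&(np.abs(W[...,1]+.214)<.045)
p=W[m]; print(m.sum(),np.percentile(p,[5,50,95],axis=0).round(3))
t=p[p[:,2]<.019]; A=np.c_[t[:,:2],np.ones(len(t))]; print(np.linalg.lstsq(A,t[:,2],rcond=None)[0])
print(monitor.observe()['dq'].round(3))
E
```

```text
220 [[ 0.545 -0.24   0.011]
 [ 0.562 -0.208  0.015]
 [ 0.581 -0.185  0.018]]
[ 0.05325922 -0.04663148 -0.02529283]
[-0.     0.002 -0.002 -0.003 -0.001  0.002 -0.001]
```

The right bracket's top face is at 15 mm, as it should be lying flat on the tray floor. Its apparent slope is about 0.07, within the depth noise. Everything is in place and the robot is clear, so I hand in.

```bash
python3 -c "
from cell import workorder
print(workorder.sign_off())"
```

```text
the job is handed in; nothing more can be done
None
```

The stirring station is set out and the job is handed in at about 31 s of the 141 s allowed. No verdict was reported, so the positions below are my own camera measurements.

| Thing | Last check | Allowed |
|---|---|---|
| Beaker | about 3 mm from the plate centre, upright (measured before the cover went on) | within 12 mm |
| Cover | about 4 mm from the beaker's centre, knob up, top face at 124 mm | within 12 mm |
| Bottle | upright behind the stirrer, gap about 20 mm, roughly 5 mm off the centre line | gap 2–45 mm, within 25 mm |
| Left bracket | boss up in the left tray, looks flat in the pictures (flatness not measured) | flat in tray |
| Right bracket | in the right tray, top face at 15 mm as expected when flat | flat in tray |

- **Flask and jar:** they were last measured within a few millimetres of where they started. I did not touch the red look-alikes.
- **Robot:** it was clear of everything and at rest at hand-in.
- **Checks that disagreed:** the first final fit of the cover took in part of the arm and was redone. The right bracket's depth fit showed a slope of about 0.07 rad, which I took as noise because its height was right; the limit is 0.12.
- **Not fully seen:** the arm partly hid the right tray in the last top and side pictures.
- **Centring difference:** the top and wrist cameras disagreed by 3–4 mm on the plate and beaker centres, well inside the tolerance.

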